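# Kit catch plates from the degreasing rack into the tray

### The job

Make up the kit tray: each catch plate standing in the white rack (two or three of them) must lie flat in a plate pocket of the grey tray, one to a pocket, stud side up, its end without the stud slid fully home under the yellow lip; the grip that lifts a plate out of the rack blocks this, so expect to set it down and regrasp it by its long edges. Lay the hex key flat and lengthwise in the bay beside the pockets. When all is in place press the red button fully; do not disturb the loose bush.

Things in the scene. Friction and masses are not known exactly. Their poses are not given: they have to be found in the camera images.
- rack: white plastic degreasing rack fixed on the bench, 118 x 156 mm, base 8 mm thick. Origin: centre of its underside; z up. Three slots lie in a row along its y, at y = -54, 0, +54 mm, each running along its x. The slot posts reach 26 mm above the bench and stand 24 mm or more from the slot's middle, so the middle is free for fingers.
- tray: grey plastic kit tray fixed on the bench, 126 (x) x 308 (y) mm, floor 4 mm thick; origin: centre of its underside; z up. Three plate pockets side by side, 84 mm apart along y, then a bay for the hex key at the +y end. Between pockets ribs 10 mm high, 61 mm apart (x = 36 to 58 and -59 to -33 mm), guide a plate's long edges and leave the middle open for fingers. Front wall at x = -58 mm, 10 mm high.
- lip (a point): middle of the free edge of the yellow retaining lip along the tray's +x edge, over the pockets only. The lip reaches from here (tray x = 47 mm) 10 mm to the back wall (x = 57 mm); its underside is 16 mm above the pocket floor, so a plate must be lowered in front of it and slid flat under it
- plate0: dark grey diecast catch plate, a flat rectangle 55 (its x) x 82 (its y) x 7.5 mm (its z), 110 g; it may be absent. Origin: centre of its underside; z points out of the face, where a bright round stud sticks up to 13 mm near the -y end. It starts standing on a long edge in a rack slot (top edge 63 mm above the bench), face turned to either side. The bare underside is flat.
- plate1: dark grey diecast catch plate, a flat rectangle 55 (its x) x 82 (its y) x 7.5 mm (its z), 110 g; it may be absent. Origin: centre of its underside; z points out of the face, where a bright round stud sticks up to 13 mm near the -y end. It starts standing on a long edge in a rack slot (top edge 63 mm above the bench), face turned to either side. The bare underside is flat.
- plate2: brassy yellow diecast catch plate, a flat rectangle 55 (its x) x 82 (its y) x 7.5 mm (its z), 110 g; it may be absent. Origin: centre of its underside; z points out of the face, where a bright round stud sticks up to 13 mm near the -y end. It starts standing on a long edge in a rack slot (top edge 63 mm above the bench), face turned to either side. The bare underside is flat.
- plate0_stud (a point): the root of the stud on the face of plate0, 31 mm from the plate's middle towards its stud end
- plate1_stud (a point): the root of the stud on the face of plate1, 31 mm from the plate's middle towards its stud end
- plate2_stud (a point): the root of the stud on the face of plate2, 31 mm from the plate's middle towards its stud end
- pocket0 (a point): where the middle of a plate's underside is when the plate is fully home in this pocket (on the pocket's floor, 4 mm above the bench, plain end 10 mm under the lip and against the back wall). Axes as the tray's: x towards the lip, z up.
- pocket1 (a point): where the middle of a plate's underside is when the plate is fully home in this pocket (on the pocket's floor, 4 mm above the bench, plain end 10 mm under the lip and against the back wall). Axes as the tray's: x towards the lip, z up.
- pocket2 (a point): where the middle of a plate's underside is when the plate is fully home in this pocket (on the pocket's floor, 4 mm above the bench, plain end 10 mm under the lip and against the back wall). Axes as the tray's: x towards the lip, z up.
- key_bay (a point): middle of the floor of the hex key bay, an open bay 114 mm long (along tray x) and 49 mm wide; axes as the tray's. Its outer (+y) wall is 24 mm high at both ends and open for fingers from tray x = -33 to 36 mm
- hex_key: black L-shaped hex key of 8 mm bar, lying flat on the bench; 37 (x) x 105 (y) x 8 mm (z), 50 g. Origin: middle of this rectangle on the underside, z up. The long arm runs along its y at x = -13.5 mm, from y = -52 to +52 mm, 9 mm wide; the short arm runs along x at the -y end
- ready (a joint): travel of the red kit-ready push button: 0 at rest, 0.006 m fully down (5 N spring); it springs back
- ready_top (a point): middle of the top of the red button (28 mm across, in a black housing fixed on the bench); it moves straight down when pressed
- cable (a point): a fixed cable hangs from the ceiling through this point and slants on down to the bench at x = 0.68, y = 0.07; the task is all to its right (-y); keep the arm off it (draw it in to pass). A fixed board 220 mm wide also hangs over the bench, its lower edge at x = 0.38, y = -0.19 to 0.03, 0.617 m high: keep a high forearm off it (stay low, point the tool a little outward)
- bush: loose white-grey flanged bush, 40 mm across and 26 mm high, standing on the bench; origin: centre of its underside; leave it alone
Things that resemble listed ones, but are neither listed nor needed, are in the scene too. What is shaped like the plate2 but brown is not meant.

How it is judged (in metres and radians):
On the way, in this order (a step that is already met when the one before it is completed fails the run):
1. all the plates and the hex key lie in their places in the tray (((x of plate0 in the frame of pocket0 between -0.006 and 0.006 m and y of plate0 in the frame of pocket0 between -0.008 and 0.008 m and z of plate0 in the frame of pocket0 below 0.003 m) or (x of plate0 in the frame of pocket1 between -0.006 and 0.006 m and y of plate0 in the frame of pocket1 between -0.008 and 0.008 m and z of plate0 in the frame of pocket1 below 0.003 m) or (x of plate0 in the frame of pocket2 between -0.006 and 0.006 m and y of plate0 in the frame of pocket2 between -0.008 and 0.008 m and z of plate0 in the frame of pocket2 below 0.003 m)) and angle between each of plate0, plate1, plate2, hex_key's own z axis and vertical below 0.08 rad and x of each of plate0_stud, plate1_stud, plate2_stud in the frame of tray below 0 m and linear speed of each of plate0, plate1, plate2, hex_key below 0.02 m/s and ((x of plate1 in the frame of pocket0 between -0.006 and 0.006 m and y of plate1 in the frame of pocket0 between -0.008 and 0.008 m and z of plate1 in the frame of pocket0 below 0.003 m) or (x of plate1 in the frame of pocket1 between -0.006 and 0.006 m and y of plate1 in the frame of pocket1 between -0.008 and 0.008 m and z of plate1 in the frame of pocket1 below 0.003 m) or (x of plate1 in the frame of pocket2 between -0.006 and 0.006 m and y of plate1 in the frame of pocket2 between -0.008 and 0.008 m and z of plate1 in the frame of pocket2 below 0.003 m)) and ((x of plate2 in the frame of pocket0 between -0.006 and 0.006 m and y of plate2 in the frame of pocket0 between -0.008 and 0.008 m and z of plate2 in the frame of pocket0 below 0.003 m) or (x of plate2 in the frame of pocket1 between -0.006 and 0.006 m and y of plate2 in the frame of pocket1 between -0.008 and 0.008 m and z of plate2 in the frame of pocket1 below 0.003 m) or (x of plate2 in the frame of pocket2 between -0.006 and 0.006 m and y of plate2 in the frame of pocket2 between -0.008 and 0.008 m and z of plate2 in the frame of pocket2 below 0.003 m)) and x of hex_key in the frame of key_bay between -0.015 and 0.015 m and y of hex_key in the frame of key_bay between -0.022 and 0.022 m and z of hex_key in the frame of key_bay below 0.005 m and angle between the y axis of hex_key and the x axis of tray, either way round below 0.3 rad), for 0.2 s.
2. the kit-ready button is pressed fully (value of joint ready above 0.0042 m), for 0.05 s.
At the end, for the whole second after the job is handed in: Each plate lies flat in a pocket, stud up (0.08 rad), within 6 mm lengthwise and 8 mm sideways of home, stud end away from the lip; the hex key lies flat in its bay, within 15 mm lengthwise, 22 mm sideways and 0.3 rad; all at rest; then the button was pressed over 4.2 mm (all of step 1); the robot touches nothing.
It fails at once if the loose bush is knocked more than 30 mm aside (distance of bush from where it was at the start of the episode above 0.03 m).
Of plate0, plate1, plate2 only 2 to 3 are there at a start; the rules pass over those that are not, and their reading is None.
At some moment in a run one of hex_key may be knocked a few centimetres aside while the robot is not near it.
It also fails if it takes over 210 s, if anything falls off the work surface, if the arm or the gripper's body presses on something with over 40 N, if the wrist force passes 120 N, or if a joint passes its speed limit or range.

### The arm

A 6-joint arm with a two-finger parallel gripper is mounted at the origin on a cart in front of the work surface, level with it; the furniture and walls round the work are solid. World frame = base frame: x ahead of the robot, y to its left, z up, the work surface at z = 0. Lengths are in mm, angles in rad, forces in N, time in s.
With the tool pointing down it reaches from about 300 to 775 mm from the base axis. Payload 14.6 kg.
Tool frame: the origin (TCP) lies midway between the tips of the shut fingers; the grasp point (between the pads) lies grasp_offset behind it (grasp_offset is the distance from the TCP to the grasp point, in mm); z points along the fingers, y is the line along which they close (so a half turn about z gives the same grasp; the last joint's range is limited). The gripper opens to 94 mm and grips with 3 to 60 N. Pads are 16 mm wide; open, the fingers measure 119 mm over their backs; the gripper's body (75 mm by 177 mm) begins 78 mm behind the grasp point.
Start: joints at [-1.172, 0.3, 1.521, -0, 1.321, -0.067], TCP at [247.018, -491.398, 205.446] pointing down, gripper open.
Joint ranges: [-3.03, 3.03], [-0.79, 2.21], [0.23, 2.52], [-1.04, 4.18], [0, 3.07], [-2.55, 2.55]. Speed limits (rad/s): [2.22, 2.22, 2.57, 3.14, 3.14, 3.14].

### API

Orientations are given as [roll, pitch, yaw] about the fixed x, y, z axes, in that order (R = Rz(yaw) Ry(pitch) Rx(roll)).
In Python, from cell import * gives the robot as it stands. The module is installed in compiled form; this text tells all that it offers.
- The arm moves only by the shell command python3 -m jog 'ROWS' [FORCE]. ROWS is JSON, a list of rows, each a list of 3 entries, a list of its own where there are three numbers: the finger opening in mm, from 0 to 94, then the shift along the tool's x, y, z in units of 50 mm (1.0 is 50 mm), then the turn about the tool's z in units of 180 degrees (1.0 is 180 degrees). In form: [[fingers, [dx, dy, dz], twist], ...]. A call has 1 to 20 rows; each row shifts and turns the commanded pose from where the row before left it, along the tool's axes as they then stand; what a row does not reach is not made up. A row lasts 1/10 s, in which the tool goes at most 50 mm and 8.59 degrees, less where a joint would pass 70% of its speed; a pose out of reach is approached as far as the arm can. A call with a number of a shift or a turn outside -1 to 1 is refused whole. A call with a gripper value outside its range is refused whole. The fingers move at their own pace and stop on an object; FORCE is the grip in N (left out, the last holds). Time passes only in rows, so rows that do not move let the fingers close. It gives the time, the measured TCP pose, the force, the opening and the grip force at its end, in the units of the state.
- read_state(): the state, without advancing time (a new reading comes with each control period).
- camera(name): name is "side" or "top"; returns the picture (480x640x3 uint8, red, green, blue); there is no depth.
- calibration(name): a dict with "mtx" (3x3 intrinsics, pixels), "cam_to_world" (4x4, takes a point from camera to world coordinates). Camera axes: x right, y down, z forward; pixel columns grow to the right and rows downward; lengths in mm; the calibration is good to about 2 mm. A picture is of the moment at which its call begins. calibration takes no time and is no camera call.
- sign_off(): hands the job in; it is judged then, once.
Trained networks look in the newest picture that a camera, given by its name, has taken for a name from the list of things; names that differ only in an ending like _2 or _b are one class to them, and where a whole thing is asked for, a point or a joint stands for the part that bears it (a point fixed in the world has none). Each returns a list of dicts, best first, with "conf" (0 to 1); they miss things now and then, are a little off and sometimes report something else, mostly with a low value. They report only what shows in the picture. A call takes as long as a camera call. They do not tell look-alikes from the thing itself.
- regions_of(camera, query): "pixels" (480x640 bool, what is visible of it) and "rect" ([centre column, centre row, width, height] in pixels, round what is visible of it).
The state is a dict: "clock": time; "joints": joint angles; "qd": joint speeds; "effort": joint torques, N m; "eef_pos": TCP position; "eef_rot": TCP orientation; "wrist_force": force on the tool from outside, world axes, zero at the start; "moment": the same for the moment, N m; "finger_gap": finger opening in mm; "finger_force": force on a finger pad.
Only numpy, scipy, OpenCV 4.12 (cv2) and the standard library are available. Lean on these libraries where they do the work, as an engineer would, in place of code of your own. Each camera call takes 0.05 s, during which the arm holds its last target. There are 200 camera calls.

## Working session

There is one attempt and no reset: what is moved stays moved. The work goes in short steps, Python scripts to look and compute and a shell command to move; the robot and the scene stay as the last step left them, time stands still between calls to the robot, and variables do not carry over. Pictures are saved under pics/ and viewed, at most 14 in all, crops included, and the job is handed in when it is done.

```bash
mkdir -p pics; ls
cat > h.py <<'E'
from cell import *
import numpy as np, cv2
from scipy.spatial.transform import Rotation as R
def cal(n):
    c=calibration(n); return np.array(c["mtx"],float),np.array(c["cam_to_world"],float)
def ray(n,u,v):
    K,T=cal(n); d=T[:3,:3]@np.linalg.solve(K,[u,v,1.]); return T[:3,3],d
def onz(n,u,v,z):
    o,d=ray(n,u,v); return (o+d*(z-o[2])/d[2])
def proj(n,p):
    K,T=cal(n); q=K@(np.linalg.inv(T)@np.r_[np.array(p,float),1])[:3]; return q[:2]/q[2]
def snap(n,f,crop=None,s=1):
    im=np.ascontiguousarray(camera(n))
    if crop: im=im[crop[1]:crop[3],crop[0]:crop[2]]
    im=cv2.resize(im,None,fx=s,fy=s,interpolation=cv2.INTER_CUBIC)
    cv2.imwrite("pics/"+f,im[...,::-1])
E
python3 - <<'E'
from h import *
snap("top","t0.png");snap("side","s0.png")
for n in("top","side"):
    K,T=cal(n);print(n,K[0,0],T.round(2).tolist())
s=read_state();print(s)
for q in["rack","tray","plate0","plate2","plate0_stud","hex_key","ready_top","bush","lip"]:
  for n in("top","side"):
    print(q,n,[(round(d["conf"],2),np.round(d["rect"]).tolist(),int(d["pixels"].sum())) for d in regions_of(n,q)][:4])
E
```

```text
pics
top 482.5977227860424 [[-0.04, -0.96, 0.26, 173.55], [-1.0, 0.04, -0.01, -163.36], [0.0, -0.26, -0.96, 1245.03], [0.0, 0.0, 0.0, 1.0]]
side 590.0969429019071 [[-1.0, -0.01, -0.01, 477.42], [0.0, 0.38, -0.93, 954.45], [0.01, -0.93, -0.38, 617.84], [0.0, 0.0, 0.0, 1.0]]
{'clock': 0.1, 'joints': array([-1.17159466e+00,  3.00405467e-01,  1.52149718e+00, -3.22149573e-07,
        1.32069853e+00, -6.65838198e-02]), 'qd': array([ 0.00019127, -0.00095064, -0.00318901, -0.00053239,  0.00030355,
       -0.00030625]), 'effort': array([ 1.66939495e-03, -5.32645583e+01, -3.53282475e+01,  7.10466108e-02,
        2.35264044e-02, -5.97679286e-05]), 'eef_pos': array([ 246.93566009, -491.1962522 ,  204.95782392]), 'eef_rot': array([-3.14058635e+00, -6.67900996e-05,  4.65785531e-01]), 'wrist_force': array([ 0.04459156, -0.19316391, -0.25753909]), 'moment': array([-0.02058462,  0.01117876,  0.00552112]), 'finger_force': 0.0, 'finger_gap': 93.57428877105504}
rack top [(0.97, [378.0, 275.0, 65.0, 44.0], 2236), (0.35, [381.0, 271.0, 9.0, 29.0], 170)]
rack side [(0.83, [345.0, 274.0, 52.0, 37.0], 586)]

[... 858 characters left out ...]
p [(0.55, [358.0, 269.0, 13.0, 31.0], 133), (0.47, [382.0, 270.0, 9.0, 38.0], 172)]
plate0_stud side [(0.87, [348.0, 273.0, 35.0, 20.0], 689)]
hex_key top [(0.5, [277.0, 275.0, 12.0, 39.0], 171), (0.26, [279.0, 231.0, 119.0, 48.0], 4975), (0.23, [358.0, 269.0, 8.0, 37.0], 157)]
hex_key side [(0.53, [346.0, 334.0, 53.0, 14.0], 243)]
ready_top top []
ready_top side []
bush top [(0.44, [219.0, 268.0, 15.0, 16.0], 220), (0.31, [280.0, 231.0, 125.0, 47.0], 4785)]
bush side [(0.56, [343.0, 373.0, 24.0, 23.0], 427), (0.17, [350.0, 255.0, 29.0, 10.0], 228)]
lip top [(0.73, [280.0, 230.0, 122.0, 50.0], 4956)]
lip side [(0.69, [347.0, 335.0, 55.0, 15.0], 342), (0.64, [287.0, 330.0, 77.0, 92.0], 5212)]
```

```bash
python3 -m jog --help 2>&1 | head -5
```

```text
invalid input: not JSON, or not a number
```

Run:
```python
from h import *
a=cv2.imread("pics/t0.png")[190:320,190:500];b=cv2.imread("pics/s0.png")[220:420,220:420]
cv2.imwrite("pics/t0c.png",cv2.resize(a,None,fx=2.58,fy=2.58,interpolation=cv2.INTER_CUBIC))
cv2.imwrite("pics/s0c.png",cv2.resize(b,None,fx=3,fy=3,interpolation=cv2.INTER_CUBIC))
```

```text
(no output)
```

View pics/t0.png

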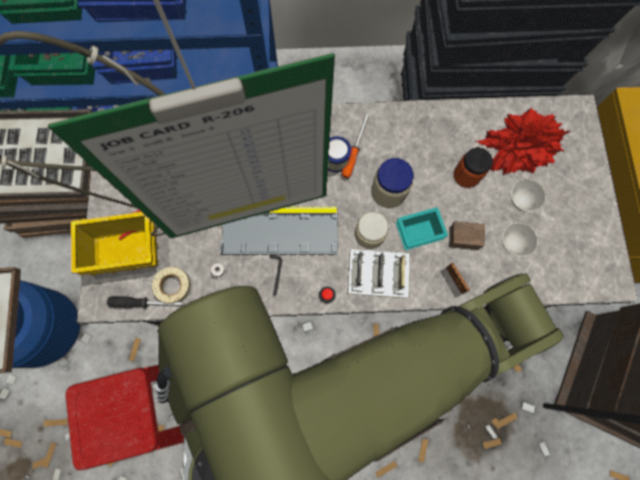

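View pics/t0c.png

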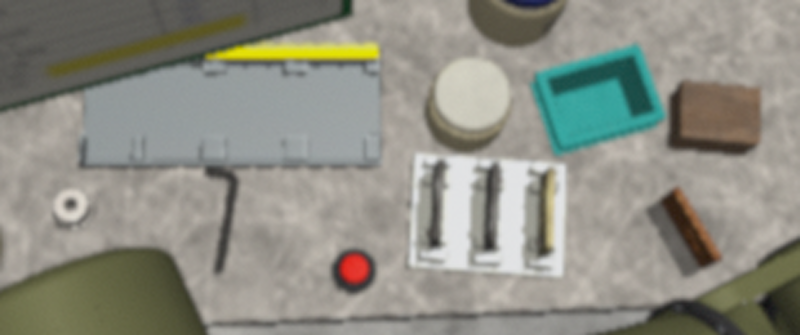

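View pics/s0c.png

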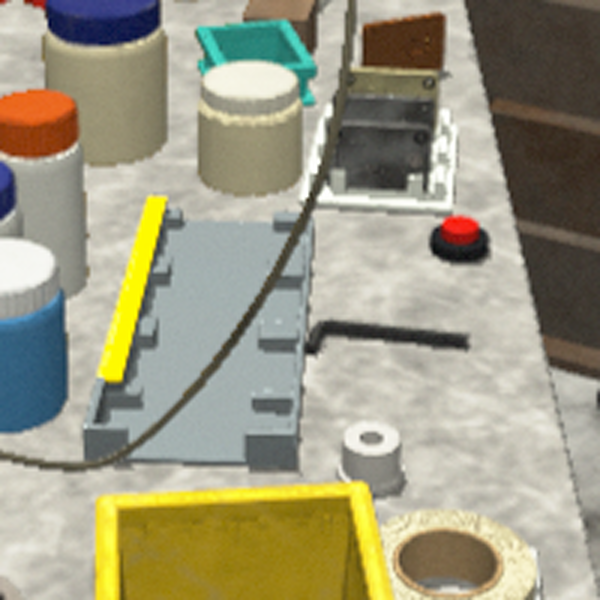

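Run:
```python
from h import *
def avg(n,k=6): return np.mean([camera(n).astype(float) for _ in range(k)],0)
t=avg("top");s=avg("side");np.savez("avg0.npz",t=t,s=s)
a=cv2.resize(t[245:300,345:415],None,fx=7,fy=7,interpolation=cv2.INTER_CUBIC)
b=cv2.resize(s[225:295,318:376],None,fx=5.5,fy=5.5,interpolation=cv2.INTER_CUBIC)
o=np.zeros((400,490+319+0,3));o[:385,:490]=a;o[:385,490:809]=b
cv2.imwrite("pics/rack.png",np.clip(o[:,:800,::-1],0,255))
```

```text
[ WARN:0@5.809] global loadsave.cpp:1063 imwrite_ Unsupported depth image for selected encoder is fallbacked to CV_8U.
```

View pics/rack.png

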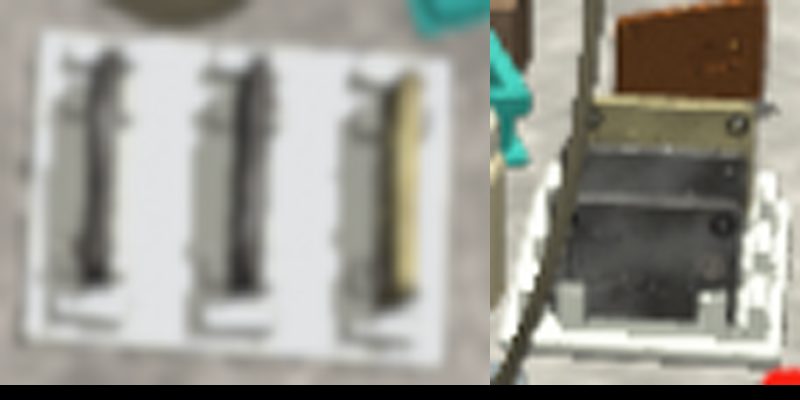

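```bash
cat > fit.py <<'E'
from h import *
from scipy.optimize import least_squares
def fit(obs,x0):
    def w(p,m): c,s=np.cos(p[2]),np.sin(p[2]); return [p[0]+c*m[0]-s*m[1],p[1]+s*m[0]+c*m[1],m[2]]
    f=lambda p:np.concatenate([proj(n,w(p,m))-np.array(uv) for n,uv,m in obs])
    r=least_squares(f,x0,loss='soft_l1',x_scale=[10,10,.1]); return r.x,r.fun.reshape(-1,2),w
E
python3 - <<'E'
from fit import *
S=lambda c,r:(c/5.5-490/5.5+318,r/5.5+225)
T=lambda c,r:(c/7+345,r/7+245)
rk=[("top",T(45,32),(59,78,8)),("top",T(450,62),(59,-78,8)),("top",T(443,362),(-59,-78,8)),("top",T(25,340),(-59,78,8)),
("side",S(782,355),(-59,78,6))]
p,r,w=fit(rk,[450,-320,0]);print("rack",p,r.round(1).tolist())
np.save("rack.npy",p)
T2=lambda c,r:(c/2.58+190,r/2.58+190)
S2=lambda c,r:(c/3+220,r/3+220)
tr=[("top",T2(83,166),(-63,154,0)),("top",T2(379,165),(-63,-154,0)),
("side",S2(298,468),(-63,154,0)),("side",S2(313,224),(-63,-154,10)),("side",S2(122,463),(63,154,0)),("top",T2(379,60),(47,-126,22))]
p,r,w=fit(tr,[550,-80,0]);print("tray",p,r.round(1).tolist())
np.save("tray.npy",p)
rp=np.load("rack.npy")
im=np.load("avg0.npz")["s"]
# predict stud positions in side for near plate
for slot in(54,0,-54):
  for sx in(31,-31):
    for f in (4,-4): print(slot,sx,f,[proj(n,w(rp,(sx,slot+f,35))).round(1).tolist() for n in("side","top")])
print("edges",[proj("top",w(rp,(sx,54,62.5))).round(1).tolist() for sx in(41,-41)],[proj("side",w(rp,(sx,54,62.5))).round(1).tolist() for sx in(41,-41)])
for n,u,v,z in[("side",340,289,0),("side",375,333,4),("side",326,333,4),("top",277,256,4),("top",275,294,4),("top",327,294,18),("side",373.5,297,18),("top",217,270,26),("side",344,366,26)]:
    print(n,u,v,onz(n,u,v,z).round(0))
a=im[225:295,318:376];g=a.mean(2);g=np.clip((g-20)*2.4,0,255).astype(np.uint8)
t=np.load("avg0.npz")["t"][245:300,345:415].mean(2);t=np.clip((t-20)*1.6,0,255).astype(np.uint8)
g=cv2.resize(g,None,fx=7,fy=7,interpolation=cv2.INTER_CUBIC);t=cv2.resize(t,None,fx=5.6,fy=5.6,interpolation=cv2.INTER_CUBIC)
o=np.zeros((490,798),np.uint8);o[:g.shape[0],:g.shape[1]]=g;o[:t.shape[0],406:406+t.shape[1]]=t
cv2.imwrite("pics/rack2.png",o)
E
```

```text
rack [ 4.11717761e+02 -3.38389643e+02 -1.04106130e-01] [[-0.9, -0.1], [0.3, -0.5], [0.6, 1.2], [-0.3, 0.2], [-0.5, -0.4]]
tray [ 5.34634067e+02 -8.10550590e+01 -2.92405454e-02] [[-0.7, 1.3], [0.9, 0.9], [0.3, -0.3], [0.0, -3.2], [-11.7, -0.4], [-10.1, -0.4]]
54 31 4 [[332.5, 271.9], [358.5, 258.0]]
54 31 -4 [[332.8, 270.4], [361.6, 258.2]]
54 -31 4 [[359.2, 273.3], [357.4, 281.8]]
54 -31 -4 [[359.4, 271.9], [360.5, 282.0]]
0 31 4 [[334.5, 262.4], [379.5, 259.4]]
0 31 -4 [[334.7, 261.0], [382.6, 259.6]]
0 -31 4 [[360.3, 263.7], [378.7, 283.2]]
0 -31 -4 [[360.4, 262.4], [381.8, 283.4]]
-54 31 4 [[336.3, 253.5], [400.5, 260.8]]
-54 31 -4 [[336.6, 252.2], [403.6, 261.0]]
-54 -31 4 [[361.3, 254.8], [400.0, 284.6]]
-54 -31 -4 [[361.4, 253.5], [403.1, 284.8]]
edges [[361.2, 251.8], [359.7, 283.9]] [[328.5, 260.1], [364.1, 262.0]]
side 340 289 [ 431. -266.    0.]
side 375 333 [366. -66.   4.]
side 326 333 [464. -64.   4.]
top 277 256 [469. -72.   4.]
top 275 294 [368. -66.   4.]
top 327 294 [ 361. -200.   18.]
side 373.5 297 [ 360. -193.   18.]
top 217 270 [432.  81.  26.]
side 344 366 [434.  82.  26.]
```

View pics/rack2.png

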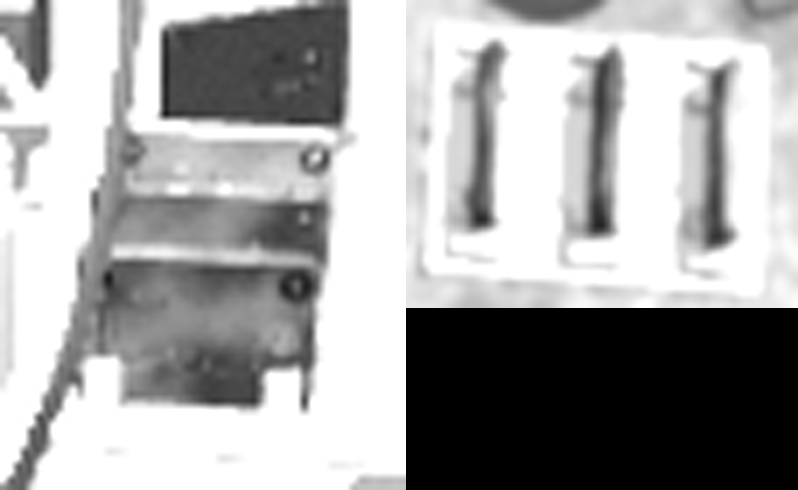

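Run:
```python
from fit import *
T2=lambda c,r:(c/2.58+190,r/2.58+190)
S2=lambda c,r:(c/3+220,r/3+220)
tr=[("top",T2(83,166),(-63,154,0)),("top",T2(379,165),(-63,-154,0)),
("side",S2(298,468),(-63,154,0)),("side",S2(313,224),(-63,-154,10)),("side",S2(85,457),(63,154,0)),("top",T2(379,61),(47,-154,22)),("top",T2(379,45),(63,-154,22)),("side",S2(157,197),(55,-154,22)),("side",S2(112,381),(55,98,22))]
p,r,w=fit(tr,[550,-80,0]);print("tray",p,r.round(1).tolist())
np.save("tray.npy",p)
for k,m in dict(p0=(16,-112,4),p1=(16,-28,4),p2=(16,56,4),bay=(0,126,4)).items():print(k,np.round(w(p,m),1))
t=np.load("avg0.npz")["t"];s=np.load("avg0.npz")["s"]
# key: dark pixels
for n,im,(u0,v0,u1,v1) in(("top",t,(262,254,290,302)),("side",s,(322,322,382,345))):
    g=im[v0:v1,u0:u1].mean(2);m=g<75
    m=m.astype(np.uint8);c,l,st,_=cv2.connectedComponentsWithStats(m);i=1+st[1:,4].argmax();v,u=np.nonzero(l==i)
    print(n,st[i])
    P=np.array([onz(n,a+u0,b+v0,5)[:2] for a,b in zip(u,v)])
    print(P.min(0).round(),P.max(0).round())
    for x in range(360,480,10):
        q=P[abs(P[:,0]-x)<5]
        if len(q):print(x,q[:,1].mean().round(1),q[:,1].min().round(),q[:,1].max().round(),end=' | ')
    print()
# cable
o1,d1=ray("side",335,220);o2,d2=ray("side",*S2(300,215));P0=np.array([680,70,0.])
nrm=np.cross(d1,d2);nrm/=np.linalg.norm(nrm);print("P0 dist to side plane",(P0-o1)@nrm)
```

```text
tray [ 5.34811501e+02 -8.02359059e+01 -3.40966318e-02] [[-1.1, 1.0], [0.5, 1.1], [-0.2, 0.1], [0.3, -3.0], [0.0, 1.7], [0.2, -0.7], [0.1, -0.2], [-0.1, -0.1], [-0.5, -0.5]]
p0 [ 547.  -192.7    4. ]
p1 [ 549.8 -108.8    4. ]
p2 [552.7 -24.8   4. ]
bay [539.1  45.7   4. ]
top [ 8  1 11 40 94]
[368. -80.] [472. -54.]
370 -64.3 -66.0 -63.0 | 380 -66.4 -69.0 -63.0 | 390 -68.1 -71.0 -66.0 | 400 -70.2 -72.0 -69.0 | 410 -72.6 -74.0 -69.0 | 420 -73.3 -74.0 -72.0 | 430 -75.7 -77.0 -74.0 | 440 -77.3 -80.0 -75.0 | 450 -79.0 -80.0 -77.0 | 460 -77.4 -80.0 -72.0 | 470 -63.8 -78.0 -54.0 | 
side [  0   5  54  11 232]
[367. -86.] [472. -47.]
370 -62.2 -68.0 -56.0 | 380 -63.6 -72.0 -56.0 | 390 -65.2 -71.0 -56.0 | 400 -68.8 -75.0 -60.0 | 410 -69.6 -79.0 -63.0 | 420 -72.8 -79.0 -67.0 | 430 -73.1 -82.0 -67.0 | 440 -75.9 -82.0 -67.0 | 450 -76.6 -86.0 -70.0 | 460 -75.1 -86.0 -59.0 | 470 -57.5 -74.0 -47.0 | 
P0 dist to side plane 170.35069709074546
```

Run:
```python
from h import *
for n in("top","side"):
    for d in regions_of(n,"cable")[:2]:
        v,u=np.nonzero(d["pixels"]);i=np.argsort(v)[::max(1,len(v)//8)];print(n,d["conf"],[(int(u[k]),int(v[k])) for k in i])
```

```text
Traceback (most recent call last):
ValueError: it knows: bush, hex_key, key_bay, lip, plate, plate0_stud, plate1_stud, plate2_stud, pocket, rack, ready, ready_top, tray
```

View pics/s0.png

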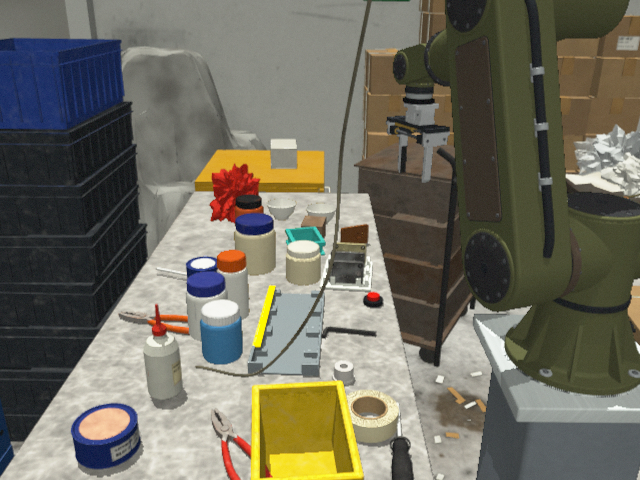

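Run:
```python
from h import *
print(proj("side",(680,70,0)),proj("top",(680,70,0)))
# for side cable pixels, coordinates at assumed y
for uv in((365,10),(345,100),(335,215),(320,290),(280,360)):
    o,d=ray("side",*uv)
    print(uv,[(y,*(o+d*(y-o[1])/d[1]).round(0)[[0,2]],proj("top",o+d*(y-o[1])/d[1]).round(0).tolist()) for y in(60,100,150,200,250)])
```

```text
[205.22559371 373.1635581 ] [224.30651608 183.68415706]
(365, 10) [(60, np.float64(418.0), np.float64(605.0), [150.0, 197.0]), (100, np.float64(420.0), np.float64(606.0), [122.0, 196.0]), (150, np.float64(424.0), np.float64(607.0), [86.0, 195.0]), (200, np.float64(427.0), np.float64(607.0), [50.0, 193.0]), (250, np.float64(430.0), np.float64(608.0), [14.0, 192.0])]
(345, 100) [(60, np.float64(443.0), np.float64(480.0), [176.0, 209.0]), (100, np.float64(444.0), np.float64(486.0), [151.0, 208.0]), (150, np.float64(446.0), np.float64(494.0), [119.0, 206.0]), (200, np.float64(448.0), np.float64(502.0), [86.0, 204.0]), (250, np.float64(450.0), np.float64(509.0), [53.0, 203.0])]
(335, 215) [(60, np.float64(454.0), np.float64(298.0), [201.0, 232.0]), (100, np.float64(455.0), np.float64(312.0), [180.0, 231.0]), (150, np.float64(457.0), np.float64(330.0), [152.0, 228.0]), (200, np.float64(458.0), np.float64(348.0), [123.0, 226.0]), (250, np.float64(459.0), np.float64(366.0), [93.0, 223.0])]
(320, 290) [(60, np.float64(477.0), np.float64(163.0), [215.0, 239.0]), (100, np.float64(477.0), np.float64(183.0), [195.0, 237.0]), (150, np.float64(477.0), np.float64(209.0), [170.0, 235.0]), (200, np.float64(477.0), np.float64(234.0), [144.0, 233.0]), (250, np.float64(477.0), np.float64(259.0), [116.0, 230.0])]
(280, 360) [(60, np.float64(547.0), np.float64(22.0), [226.0, 227.0]), (100, np.float64(544.0), np.float64(49.0), [209.0, 226.0]), (150, np.float64(540.0), np.float64(82.0), [186.0, 224.0]), (200, np.float64(536.0), np.float64(116.0), [162.0, 223.0]), (250, np.float64(532.0), np.float64(149.0), [136.0, 221.0])]
```

Run:
```python
from h import *
a=cv2.imread("pics/t0.png")[140:270,0:250];cv2.imwrite("pics/cab.png",cv2.resize(a,None,fx=3.2,fy=3.2,interpolation=cv2.INTER_CUBIC))
```

```text
(no output)
```

View pics/cab.png

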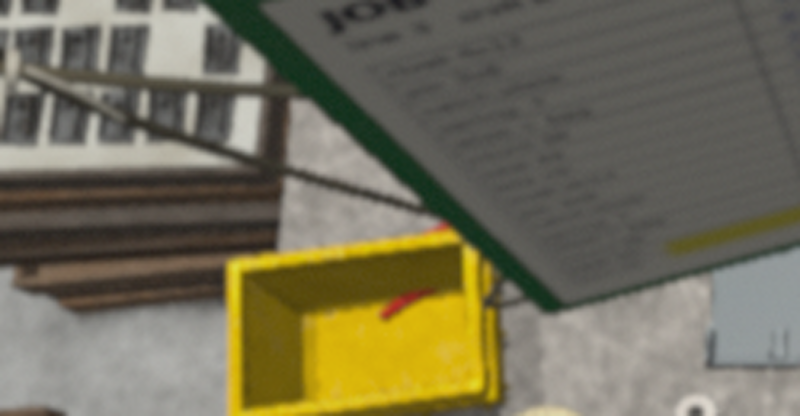

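```bash
cat > plan.py <<'E'
# usage: plan.py 'x,y,z,yaw x,y,z,yaw ...': per leg the total twist (180deg) and shift (50mm units) after the twist
from h import *
import sys
s=read_state();p=np.array(s["eef_pos"]);yaw=s["eef_rot"][2]
print("at",p.round(1),"yaw",round(yaw,3),"t",round(s["clock"],1),"gap",round(s["finger_gap"],1),"F",np.round(s["wrist_force"],1))
for a in sys.argv[1:]:
    x,y,z,w=map(float,a.split(","));d=np.array([x,y,z])-p
    tw=-(((w-yaw)/np.pi+1)%2-1) if abs(w-yaw)<3.3 else 0
    tw=-(w-yaw)/np.pi
    c,q=np.cos(w),np.sin(w)
    print(a,"twist %.3f (>=%d rows)"%(tw,int(np.ceil(abs(tw)/.0477))),"shift",np.round(np.array([c*d[0]+q*d[1],q*d[0]-c*d[1],-d[2]])/50,3).tolist())
    p=np.array([x,y,z]);yaw=w
E
python3 plan.py 437,-76,80,-0.18 437,-76,2.5,-0.18 437,-76,100,-.034 557,28,100,-0.034 557,28,11,-.034
```

```text
at [ 247.  -491.4  205.5] yaw 0.466 t 1.6 gap 94.1 F [-0.3  0.1 -0.3]
437,-76,80,-0.18 twist 0.206 (>=5 rows) shift [2.251, -8.854, 2.509]
437,-76,2.5,-0.18 twist -0.000 (>=0 rows) shift [0.0, -0.0, 1.55]
437,-76,100,-.034 twist -0.046 (>=1 rows) shift [0.0, -0.0, -1.95]
557,28,100,-0.034 twist -0.000 (>=0 rows) shift [2.328, -2.16, -0.0]
557,28,11,-.034 twist -0.000 (>=0 rows) shift [0.0, -0.0, 1.78]
```

```bash
python3 -m jog '[[30,[0,0,0],0.041],[30,[0,0,0],0.041],[30,[0,0,0],0.041],[30,[0,0,0],0.041],[30,[0,0,0],0.042]]' 20
python3 -m jog '[[30,[0.14,-0.55,0.1],0],[30,[0.14,-0.55,0.1],0],[30,[0.14,-0.55,0.1],0],[30,[0.14,-0.55,0.1],0],[30,[0.14,-0.55,0.15],0],[30,[0.14,-0.55,0.15],0],[30,[0.14,-0.55,0.15],0],[30,[0.14,-0.55,0.15],0],[30,[0.14,-0.55,0.17],0],[30,[0.14,-0.55,0.17],0],[30,[0.14,-0.55,0.17],0],[30,[0.14,-0.55,0.17],0],[30,[0.14,-0.55,0.2],0],[30,[0.14,-0.55,0.2],0],[30,[0.14,-0.55,0.2],0],[30,[0.14,-0.6,0.2],0],[30,[0,0,0],0],[30,[0,0,0],0]]'
python3 plan.py 437,-76,2.5,-0.18
```

```text
clock: 2.1
eef_pos: [247.0, -491.4, 205.4]
eef_rot: [3.142, 0.0, -0.187]
wrist_force: [0.3, 0.6, 1.1]
finger_gap: 57.4
finger_force: 0.0
clock: 3.9
eef_pos: [437.0, -76.1, 81.4]
eef_rot: [3.142, 0.0, -0.18]
wrist_force: [0.5, 0.2, 0.3]
finger_gap: 29.9
finger_force: 0.0
at [437.  -76.1  81.4] yaw -0.18 t 3.9 gap 29.9 F [0.5 0.2 0.3]
437,-76,2.5,-0.18 twist 0.000 (>=1 rows) shift [-0.0, -0.003, 1.578]
```

```bash
python3 -m jog '[[30,[0,0,0.4],0],[30,[0,0,0.4],0],[30,[0,0,0.4],0],[30,[0,0,0.2],0],[30,[0,0,0.14],0],[30,[0,0,0.03],0],[0,[0,0,0],0],[0,[0,0,0],0],[0,[0,0,0],0],[0,[0,0,0],0],[0,[0,0,0],0],[0,[0,0,0],0]]' 25
python3 -m jog '[[0,[0,0,-0.3],0],[0,[0,0,-0.4],0],[0,[0,0,-0.4],0],[0,[0,0,-0.4],0],[0,[0,0,-0.4],-0.046],[0,[0,0,0],0],[0,[0,0,0],0]]'
python3 - <<'E'
from h import *
snap("side","k1.png",(280,200,440,400),3)
snap("top","k1t.png")
E
python3 plan.py 557,28,100,-0.034 557,28,11,-.034
```

```text
clock: 5.1
eef_pos: [437.3, -76.4, 3.4]
eef_rot: [3.141, -0.001, -0.181]
wrist_force: [-0.8, -0.6, 6.0]
finger_gap: 7.8
finger_force: 25.0
clock: 5.8
eef_pos: [436.8, -76.3, 97.5]
eef_rot: [-3.142, -0.0, -0.04]
wrist_force: [-0.5, -1.3, -0.1]
finger_gap: 8.0
finger_force: 25.0
at [436.5 -76.2  96.9] yaw -0.04 t 5.9 gap 7.8 F [-0.1  0.2 -0.9]
557,28,100,-0.034 twist -0.002 (>=1 rows) shift [2.338, -2.165, -0.062]
557,28,11,-.034 twist -0.000 (>=0 rows) shift [0.0, -0.0, 1.78]
```

View pics/k1.png

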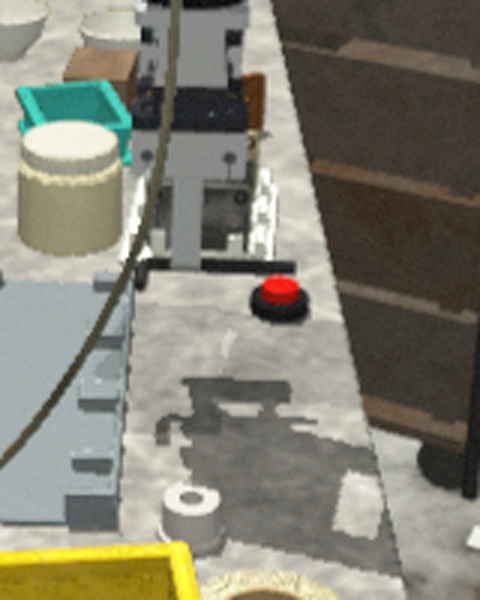

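```bash
python3 - <<'E'
from h import *
print(onz("side",326.7,290,101),onz("side",378.5,289,101))
E
python3 -m jog '[[0,[0.4,-0.1,0],0.0],[0,[0.4,-0.1,0],0],[0,[0.4,-0.3,0],0],[0,[0.4,-0.3,0],0],[0,[0.4,-0.4,0],0],[0,[0.34,-0.4,0],0],[0,[0,-0.3,0],0],[0,[0,-0.26,0],0],[0,[0,0,0],0],[0,[0,0,0],0]]'
python3 -m jog '[[0,[0,0,0.3],0],[0,[0,0,0.3],0],[0,[0,0,0.3],0],[0,[0,0,0],0]]'
python3 - <<'E'
from h import *
snap("side","k2.png",(200,200,440,400),3)
E
```

```text
[464.16834744 -61.62566793 101.        ] [363.806868   -68.01140824 101.        ]
clock: 6.9
eef_pos: [557.4, 27.0, 97.9]
eef_rot: [3.141, 0.0, -0.037]
wrist_force: [-0.7, -0.3, -0.8]
finger_gap: 7.9
finger_force: 25.0
clock: 7.3
eef_pos: [556.7, 26.7, 51.1]
eef_rot: [3.141, 0.003, -0.038]
wrist_force: [0.5, 0.6, -1.4]
finger_gap: 7.9
finger_force: 25.0
```

View pics/k2.png

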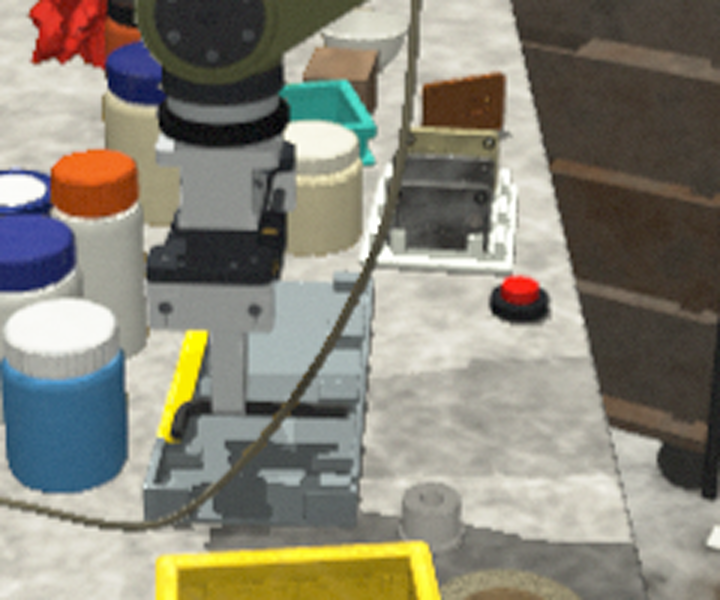

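```bash
python3 -m jog '[[0,[0.04,0,0.2],0],[0,[0,0,0.2],0],[0,[0,0,0.2],0],[0,[0,0,0.1],0],[0,[0,0,0.1],0],[0,[0,0,0],0],[0,[0,0,0],0]]'
python3 - <<'E'
from h import *
snap("side","k3.png",(220,280,360,385),4)
E
```

```text
clock: 8.05
eef_pos: [560.0, 27.2, 13.1]
eef_rot: [3.142, -0.0, -0.037]
wrist_force: [-0.1, -0.4, -0.5]
finger_gap: 8.0
finger_force: 25.0
```

View pics/k3.png

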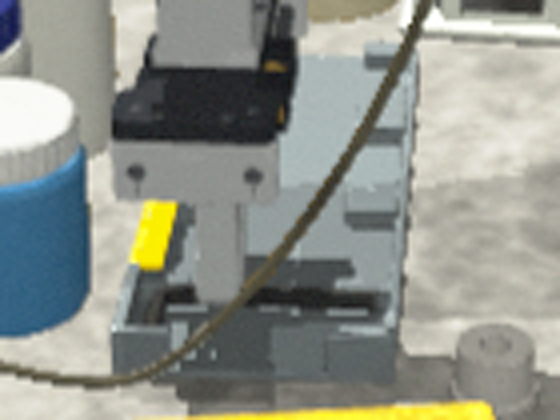

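```bash
python3 -m jog '[[0,[0.02,0,0.04],0],[0,[0,0,0.04],0],[0,[0,0,0.04],0],[0,[0,0,0],0]]'
python3 -m jog '[[25,[0,0,0],0],[25,[0,0,0],0],[25,[0,0,0],0],[25,[0,0,-0.3],0],[25,[0,0,-0.4],0],[25,[0,0,-0.4],0],[25,[0,0.4,-0.4],0],[25,[-0.4,0.4,-0.3],0],[25,[-0.4,0.4,0],0],[25,[-0.4,0.4,0],0],[25,[-0.4,0.4,0],0],[25,[0,0,0],0]]'
python3 - <<'E'
from h import *
snap("side","k4.png",(220,280,360,385),4)
E
python3 plan.py
```

```text
clock: 8.5
eef_pos: [561.0, 27.1, 7.4]
eef_rot: [3.142, -0.0, -0.037]
wrist_force: [-2.6, -0.3, 7.2]
finger_gap: 8.2
finger_force: 25.0
clock: 9.7
eef_pos: [475.8, -71.3, 98.0]
eef_rot: [3.141, -0.0, -0.039]
wrist_force: [0.1, 0.9, -0.9]
finger_gap: 25.1
finger_force: 0.0
at [477.1 -70.5  98.1] yaw -0.039 t 9.8 gap 25.4 F [0.3 0.6 0.4]
```

View pics/k4.png

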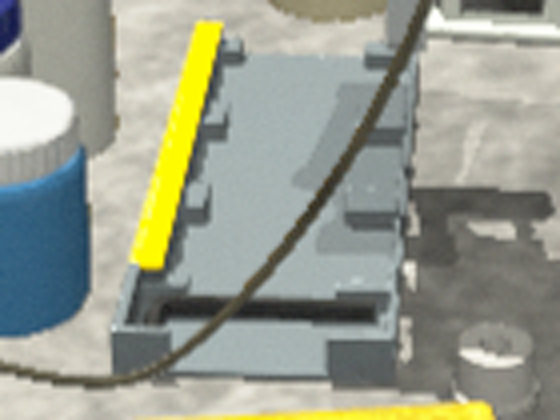

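```bash
python3 plan.py 417.3,-284.7,100,-0.104 417.3,-284.7,42,-.104
```

```text
at [477.1 -70.5  98.1] yaw -0.039 t 9.8 gap 25.4 F [0.3 0.6 0.4]
417.3,-284.7,100,-0.104 twist 0.021 (>=1 rows) shift [-0.744, 4.384, -0.038]
417.3,-284.7,42,-.104 twist -0.000 (>=0 rows) shift [0.0, -0.0, 1.16]
```

```bash
python3 -m jog '[[30,[0,0,0],0.021],[30,[-0.1,0.55,0],0],[30,[-0.1,0.55,0],0],[30,[-0.1,0.55,0],0],[30,[-0.1,0.55,0],0],[30,[-0.1,0.55,0],0],[30,[-0.1,0.55,0],0],[30,[-0.1,0.55,0],0],[30,[-0.04,0.53,0],0],[30,[0,0,0.4],0],[30,[0,0,0.4],0],[30,[0,0,0.3],0],[30,[0,0,0],0],[0,[0,0,0],0],[0,[0,0,0],0],[0,[0,0,0],0],[0,[0,0,0],0],[0,[0,0,0],0]]' 20
python3 -m jog '[[0,[0,0,-0.1],0],[0,[0,0,-0.4],0],[0,[0,0,-0.4],0],[0,[0,0,-0.4],0],[0,[-0.4,0,-0.3],0],[0,[-0.4,0,0],0],[0,[0,0,0],0],[0,[0,0,0],0]]'
python3 - <<'E'
from h import *
np.savez("l1a.npz",s=np.mean([camera("side").astype(float) for _ in range(3)],0),t=camera("top"));print(proj("side",read_state()["eef_pos"]),proj("top",read_state()["eef_pos"]))
E
```

```text
clock: 11.55
eef_pos: [418.4, -284.1, 42.7]
eef_rot: [3.141, -0.001, -0.103]
wrist_force: [0.2, 0.9, 6.5]
finger_gap: 7.5
finger_force: 20.0
clock: 12.35
eef_pos: [378.3, -279.9, 122.2]
eef_rot: [3.141, -0.0, -0.103]
wrist_force: [-0.5, -0.5, -1.4]
finger_gap: 7.2
finger_force: 20.0
[364.1715531  238.14106951] [361.61853468 278.68444237]
```

```bash
python3 -m jog '[[0,[0,0,0],-0.047],[0,[0,0,0],-0.047],[0,[0,0,0],-0.047],[0,[0,0,0],-0.047],[0,[0,0,0],-0.047],[0,[0,0,0],-0.047],[0,[0,0,0],-0.047],[0,[0,0,0],-0.047],[0,[0,0,0],-0.047],[0,[0,0,0],-0.047],[0,[0,0,0],-0.047],[0,[0,0,0],-0.047],[0,[0,0,0],-0.047],[0,[0,0,0],-0.047],[0,[0,0,0],-0.047],[0,[0,0,0],-0.047],[0,[0,0,0],-0.047],[0,[0,0,0],-0.047],[0,[0,0,0],-0.047],[0,[0,0,0],-0.047]]'
python3 -m jog '[[0,[0,0,0],-0.047],[0,[0,0,0],-0.013],[0,[0,0,0],0]]'
python3 - <<'E'
from h import *
np.savez("l1b.npz",s=np.mean([camera("side").astype(float) for _ in range(3)],0),t=camera("top"))
c=[]
for f in("l1a","l1b"):
    d=np.load(f+".npz");a=d["s"][218:282,325:405];g=a.copy();c.append(cv2.resize(g,None,fx=5,fy=5,interpolation=cv2.INTER_CUBIC))
    c.append(np.clip((c[-1]-15)*2.2,0,255))
o=np.vstack([np.hstack(c[:2]),np.hstack(c[2:])])
cv2.imwrite("pics/l1.png",np.clip(o[:600,:800,::-1],0,255).astype(np.uint8))
E
```

```text
clock: 14.55
eef_pos: [378.5, -279.7, 121.7]
eef_rot: [3.141, -0.0, 2.857]
wrist_force: [0.0, -0.9, 0.0]
finger_gap: 7.5
finger_force: 20.0
clock: 14.85
eef_pos: [378.5, -279.7, 121.7]
eef_rot: [3.141, -0.0, 3.04]
wrist_force: [0.7, 0.6, -1.0]
finger_gap: 7.2
finger_force: 20.0
```

View pics/l1.png

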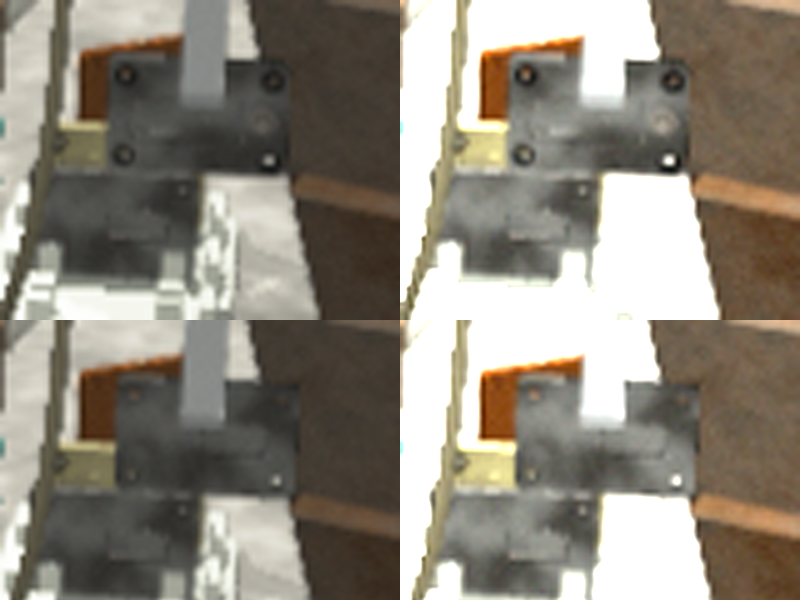

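```bash
python3 -m jog '[[0,[0,0,0],0.047],[0,[0,0,0],0.047],[0,[0,0,0],0.047],[0,[0,0,0],0.047],[0,[0,0,0],0.047],[0,[0,0,0],0.047],[0,[0,0,0],0.047],[0,[0,0,0],0.047],[0,[0,0,0],0.047],[0,[0,0,0],0.047],[0,[0,0,0],0.047],[0,[0,0,0],0.047],[0,[0,0,0],0.047],[0,[0,0,0],0.047],[0,[0,0,0],0.047],[0,[0,0,0],0.047],[0,[0,0,0],0.047],[0,[0,0,0],0.047],[0,[0,0,0],0.047],[0,[0,0,0],0.047]]'
python3 -m jog '[[0,[0,0,0],0.039],[0,[0,0,0],0],[0,[0,0,0],0]]'
python3 plan.py 390,-80,100,-0.034 390,-80,36,-0.034
```

```text
clock: 17.05
eef_pos: [378.2, -279.8, 121.9]
eef_rot: [-3.142, 0.0, 0.079]
wrist_force: [-0.3, -0.8, -1.4]
finger_gap: 7.3
finger_force: 20.0
clock: 17.35
eef_pos: [378.2, -279.8, 121.9]
eef_rot: [-3.142, 0.0, -0.034]
wrist_force: [0.7, -0.5, -0.8]
finger_gap: 6.9
finger_force: 20.0
at [ 378.2 -279.8  121.9] yaw -0.034 t 17.4 gap 6.9 F [ 0.7 -0.5 -0.8]
390,-80,100,-0.034 twist 0.000 (>=1 rows) shift [0.1, -4.001, 0.439]
390,-80,36,-0.034 twist -0.000 (>=0 rows) shift [0.0, -0.0, 1.28]
```

```bash
python3 -m jog '[[0,[0.02,-0.5,0],0],[0,[0.01,-0.5,0],0],[0,[0.01,-0.5,0.05],0],[0,[0.01,-0.5,0.1],0],[0,[0.01,-0.5,0.1],0],[0,[0.01,-0.5,0.1],0],[0,[0.01,-0.5,0.05],0],[0,[0.02,-0.5,0.04],0],[0,[0,0,0.3],0],[0,[0,0,0.3],0],[0,[0,0,0.3],0],[0,[0,0,0.2],0],[0,[0,0,0.12],0],[0,[0,0,0],0],[0,[0,0,0.03],0],[0,[0,0,0.02],0],[0,[0,0,0],0]]'
python3 -m jog '[[12,[0,0,0],0],[12,[0,0,0],0],[12,[0,0,0],0],[12,[0,0,0],0]]'
python3 plan.py
python3 - <<'E'
from h import *
print(regions_of and [(d["conf"],d["rect"]) for d in (camera("side") is not None and regions_of("side","plate0"))][:5])
E
```

```text
clock: 19.05
eef_pos: [390.7, -80.1, 36.7]
eef_rot: [3.141, -0.0, -0.037]
wrist_force: [1.0, 0.5, -0.7]
finger_gap: 7.3
finger_force: 20.0
clock: 19.45
eef_pos: [390.6, -80.1, 36.5]
eef_rot: [3.142, -0.0, -0.037]
wrist_force: [0.0, -1.1, -0.1]
finger_gap: 11.9
finger_force: 0.0
at [390.6 -80.1  36.5] yaw -0.037 t 19.4 gap 11.9 F [ 0.  -1.1 -0.1]
[(0.67, [341.7, 262.4, 13.8, 20.7]), (0.65, [345.0, 234.6, 10.4, 10.7]), (0.6, [342.8, 246.5, 8.3, 7.2]), (0.59, [361.4, 322.2, 40.4, 28.6])]
```

```bash
python3 -m jog '[[80,[0,0,0],0],[80,[0,0,0],0],[80,[0,0,0],0],[80,[0,0,0],0],[80,[0,0,-0.1],0],[80,[0,0.2,0],0],[80,[0,0.2,0],0],[80,[0,0.2,0],0],[80,[0,0.1,0],0],[80,[0,0.1,0],0],[80,[0,0.1,0],0],[80,[0,0.1,0],0],[80,[0,0.1,0],0],[80,[0,0.1,0],0],[80,[0,0,-0.2],0],[80,[0,0,-0.3],0],[80,[0,0,-0.4],0],[80,[0,0,-0.4],0],[80,[0,0,0],0]]'
python3 - <<'E'
from h import *
t=camera("top");s=camera("side");np.savez("b1.npz",t=t,s=s)
print(read_state()["eef_pos"])
for n in("side","top"):
    for d in regions_of(n,"plate0")[:6]:
        v,u=np.nonzero(d["pixels"]);P=np.array([onz(n,a,b,7.5)[:2] for a,b in zip(u,v)])
        r=cv2.minAreaRect(P.astype(np.float32));print(n,round(d["conf"],2),np.round(d["rect"]),np.round(r[0],1),np.round(r[1]),round(r[2],1))
E
```

```text
clock: 21.45
eef_pos: [389.5, -140.5, 109.1]
eef_rot: [3.14, -0.004, -0.037]
wrist_force: [-0.3, -0.6, -0.1]
finger_gap: 80.4
finger_force: 0.0
[ 388.37141235 -139.98518679  106.60622791]
side 0.78 [346. 262.  27.  25.] [ 410.9 -400.2] [140.  68.] 86.7
side 0.75 [348. 234.  16.  16.] [ 407.6 -590. ] [ 40. 116.] 7.9
side 0.73 [348. 248.  24.   7.] [ 403.3 -498. ] [48. 59.] 86.7
side 0.72 [364. 322.  38.  20.] [ 389.1 -106.8] [66. 80.] 88.2
top 0.67 [402. 270.   6.  31.] [ 413.9 -394.2] [18. 91.] 85.1
top 0.66 [382. 269.   8.  39.] [ 421.  -342.4] [16. 91.] 83.4
top 0.65 [458. 278.  20.  31.] [ 391.7 -539.4] [83. 26.] 25.0
```

```bash
python3 plan.py 389,-110,60,-0.034 389,-110,2,-0.034 389,-110,70,-0.034 526,-192,70,-0.034 526,-192,20,-.034
```

```text
at [ 388.  -139.9  105.8] yaw -0.037 t 21.6 gap 80.1 F [-0.2 -0.4 -0.3]
389,-110,60,-0.034 twist -0.001 (>=1 rows) shift [0.0, -0.597, 0.916]
389,-110,2,-0.034 twist -0.000 (>=0 rows) shift [0.0, -0.0, 1.16]
389,-110,70,-0.034 twist -0.000 (>=0 rows) shift [0.0, -0.0, -1.36]
526,-192,70,-0.034 twist -0.000 (>=0 rows) shift [2.794, 1.546, -0.0]
526,-192,20,-.034 twist -0.000 (>=0 rows) shift [0.0, -0.0, 1.0]
```

```bash
python3 -m jog '[[80,[0,-0.3,0.4],0],[80,[0,-0.3,0.5],0],[80,[0,0,0.4],0],[80,[0,0,0.4],0],[80,[0,0,0.2],0],[80,[0,0,0.14],0],[80,[0,0,0],0],[0,[0,0,0],0],[0,[0,0,0],0],[0,[0,0,0],0],[0,[0,0,0],0],[0,[0,0,0],0]]' 20
python3 -m jog '[[0,[0,0,-0.1],0],[0,[0,0,-0.3],0],[0,[0,0,-0.4],0],[0,[0,0,-0.4],0],[0,[0,0,-0.16],0],[0,[0,0,0],0]]'
python3 -m jog '[[0,[0.4,0.2,0],0],[0,[0.4,0.2,0],0],[0,[0.4,0.2,0],0],[0,[0.4,0.2,0],0],[0,[0.4,0.2,0],0],[0,[0.4,0.25,0],0],[0,[0.4,0.3,0],0],[0,[0,0,0.3],0],[0,[0,0,0.4],0],[0,[0,0,0.3],0],[0,[0,0,0],0],[0,[0,0,0],0]]'
python3 plan.py 526,-192,20,-.034
```

```text
clock: 22.85
eef_pos: [389.8, -110.3, 4.9]
eef_rot: [3.141, -0.001, -0.037]
wrist_force: [-1.0, -0.7, 6.6]
finger_gap: 54.1
finger_force: 20.0
clock: 23.45
eef_pos: [389.8, -110.2, 73.2]
eef_rot: [3.141, -0.002, -0.037]
wrist_force: [0.5, 0.1, -1.4]
finger_gap: 54.4
finger_force: 20.0
clock: 24.65
eef_pos: [526.2, -192.4, 22.2]
eef_rot: [-3.141, 0.001, -0.037]
wrist_force: [-0.2, -0.5, -0.7]
finger_gap: 54.3
finger_force: 20.0
at [ 526.2 -192.4   22.2] yaw -0.037 t 24.6 gap 54.3 F [-0.2 -0.5 -0.7]
526,-192,20,-.034 twist -0.001 (>=1 rows) shift [-0.004, -0.008, 0.044]
```

```bash
python3 -m jog '[[0,[0,0,0.1],0],[0,[0,0,0.04],0],[0,[0,0,0],0]]'; python3 -m jog '[[0,[0,0,0.06],0],[0,[0,0,0.04],0],[0,[0,0,0.02],0],[0,[0,0,0],0],[0,[0,0,0],0]]'
```

```text
clock: 24.95
eef_pos: [527.1, -192.8, 16.0]
eef_rot: [3.141, -0.002, -0.037]
wrist_force: [2.1, 0.2, 2.0]
finger_gap: 54.0
finger_force: 20.0
clock: 25.45
eef_pos: [527.4, -192.8, 11.6]
eef_rot: [3.141, -0.002, -0.037]
wrist_force: [-4.7, 5.0, 23.7]
finger_gap: 54.3
finger_force: 20.3
```

```bash
python3 -m jog '[[0,[0,0,-0.1],0],[0,[-0.06,-0.05,-0.02],0],[0,[0,0,0],0],[0,[0,0,0],0]]'; python3 -m jog '[[0,[0,0,0.06],0],[0,[0,0,0.04],0],[0,[0,0,0],0],[0,[0,0,0],0]]'
python3 -m jog '[[0,[0,0,0.03],0],[0,[0,0,0],0],[0,[0,0,0],0]]'
python3 - <<'E'
from h import *
w=lambda p,m:[p[0]+np.cos(p[2])*m[0]-np.sin(p[2])*m[1],p[1]+np.sin(p[2])*m[0]+np.cos(p[2])*m[1],m[2]]
p=np.load("tray.npy");c=read_state()["eef_pos"]
t=np.mean([camera("top").astype(float) for _ in range(4)],0);s=np.mean([camera("side").astype(float) for _ in range(4)],0);np.savez("p1.npz",t=t,s=s)
a=cv2.resize(t[195:270,270:345],None,fx=5.3,fy=5.3,interpolation=cv2.INTER_CUBIC)
b=cv2.resize(s[270:345,260:335],None,fx=5.3,fy=5.3,interpolation=cv2.INTER_CUBIC)
cv2.imwrite("pics/p1.png",np.clip(np.hstack([a,b])[:,:,::-1]*1.3,0,255).astype(np.uint8))
E
```

```text
clock: 25.85
eef_pos: [523.2, -189.9, 15.0]
eef_rot: [-3.141, 0.001, -0.037]
wrist_force: [0.1, 0.7, -0.9]
finger_gap: 54.6
finger_force: 20.0
clock: 26.25
eef_pos: [523.5, -190.1, 10.4]
eef_rot: [-3.142, 0.0, -0.037]
wrist_force: [-0.7, -0.2, 0.8]
finger_gap: 54.8
finger_force: 20.0
clock: 26.55
eef_pos: [523.7, -190.2, 9.0]
eef_rot: [3.141, -0.0, -0.037]
wrist_force: [-1.9, -1.2, 2.9]
finger_gap: 54.7
finger_force: 20.0
```

View pics/p1.png

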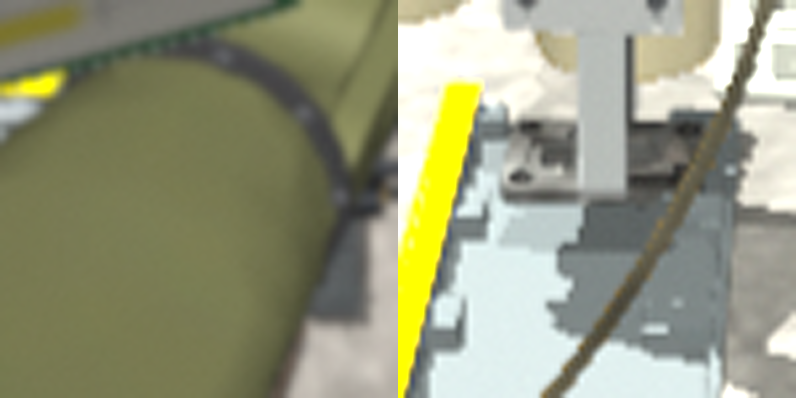

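```bash
python3 -m jog '[[0,[0.1,0,0],0],[0,[0.1,0,0],0],[0,[0.1,0,0],0],[0,[0.06,0,0],0],[0,[0,0,0],0]]'; python3 -m jog '[[0,[0.06,0,0],0],[0,[0.04,0,0],0],[0,[0,0,0],0]]';python3 -m jog '[[0,[0.04,0,0],0],[0,[0.04,0,0],0],[0,[0,0,0],0]]'
```

```text
clock: 27.45
eef_pos: [542.3, -190.7, 9.0]
eef_rot: [3.142, -0.001, -0.037]
wrist_force: [2.4, -0.0, 1.0]
finger_gap: 54.9
finger_force: 20.0
clock: 27.75
eef_pos: [546.8, -190.9, 8.9]
eef_rot: [-3.142, -0.0, -0.037]
wrist_force: [-0.2, -0.2, 2.6]
finger_gap: 54.6
finger_force: 20.0
clock: 28.05
eef_pos: [549.2, -191.0, 8.5]
eef_rot: [-3.141, 0.004, -0.037]
wrist_force: [-12.4, -0.1, 5.8]
finger_gap: 54.5
finger_force: 20.0
```

```bash
python3 -m jog '[[66,[0,0,0],0],[66,[0,0,0],0],[66,[0,0,0],0],[66,[0,0,-0.2],0],[66,[0,0,-0.4],0],[66,[0,0,-0.5],0],[66,[0,0,-0.5],0],[40,[0,0,-0.4],0.021],[40,[0,0,0],0],[30,[0,0,0],0]]'; python3 plan.py 412.5,-337.8,110,-.104 412.5,-337.8,42,-.104
```

```text
clock: 29.05
eef_pos: [550.6, -191.0, 109.0]
eef_rot: [3.142, -0.0, -0.101]
wrist_force: [1.0, 0.6, 0.3]
finger_gap: 45.4
finger_force: 0.0
at [ 550.6 -191.   109. ] yaw -0.101 t 29.1 gap 45.4 F [1.  0.6 0.3]
412.5,-337.8,110,-.104 twist 0.001 (>=1 rows) shift [-2.441, 3.207, -0.021]
412.5,-337.8,42,-.104 twist -0.000 (>=0 rows) shift [0.0, -0.0, 1.36]
```

```bash
python3 -m jog '[[30,[-0.45,0.2,0],0],[30,[-0.45,0.4,0],0],[30,[-0.4,0.5,0],0],[30,[-0.4,0.5,0],0],[30,[-0.3,0.5,0],0],[30,[-0.2,0.5,0],0],[30,[-0.2,0.5,0],0],[30,[-0.04,0.11,0],0],[30,[0,0,0.4],0],[30,[0,0,0.4],0],[30,[0,0,0.4],0],[30,[0,0,0.16],0],[30,[0,0,0],0],[0,[0,0,0],0],[0,[0,0,0],0],[0,[0,0,0],0],[0,[0,0,0],0],[0,[0,0,0],0]]' 20
python3 -m jog '[[0,[0,0,-0.1],0],[0,[0,0,-0.4],0],[0,[0,0,-0.4],0],[0,[0,0,-0.4],0],[0,[-0.3,-0.4,-0.3],0],[0,[-0.4,-0.4,0],0],[0,[0,-0.3,0],0],[0,[0,0,0],0]]'
python3 -m jog '[[0,[0,0,0],-0.047],[0,[0,0,0],-0.047],[0,[0,0,0],-0.047],[0,[0,0,0],-0.047],[0,[0,0,0],-0.047],[0,[0,0,0],-0.047],[0,[0,0,0],-0.047],[0,[0,0,0],-0.047],[0,[0,0,0],-0.047],[0,[0,0,0],-0.047],[0,[0,0,0],-0.047],[0,[0,0,0],-0.047],[0,[0,0,0],-0.047],[0,[0,0,0],-0.047],[0,[0,0,0],-0.047],[0,[0,0,0],-0.047],[0,[0,0,0],-0.047],[0,[0,0,0],-0.047],[0,[0,0,0],-0.047],[0,[0,0,0],-0.047]]'
python3 -m jog '[[0,[0,0,0],-0.047],[0,[0,0,0],-0.013],[0,[0,0,0],0]]'
python3 - <<'E'
from h import *
s=np.mean([camera("side").astype(float) for _ in range(4)],0);np.savez("l2b.npz",s=s)
st=read_state();c=st["eef_pos"];yaw=st["eef_rot"][2];print(c,yaw)
g=s.mean(2)
def patch(im,c,yaw):
    ax=np.array([np.cos(yaw),np.sin(yaw),0]);nrm=np.array([-ax[1],ax[0],0]); nrm*=np.sign(nrm[1])
    out=[]
    for z in (-2,-8,-14):
        out.append([im[tuple(np.round(proj("side",c+ax*k+nrm*4+[0,0,z])).astype(int)[::-1])] for k in (-37,-34,-31,-28,-25,-20,20,25,28,31,34,37)])
    return np.round(out)
print(patch(g,c,yaw))
l=np.load("l1a.npz")["s"].mean(2);print("ref\n",patch(l,np.array([378.3,-279.9,122.2]),-.104))
E
```

```text
clock: 30.85
eef_pos: [413.0, -338.4, 41.6]
eef_rot: [3.141, -0.001, -0.103]
wrist_force: [-1.3, 1.8, 5.7]
finger_gap: 7.6
finger_force: 20.0
clock: 31.65
eef_pos: [383.9, -278.8, 121.2]
eef_rot: [3.142, -0.0, -0.102]
wrist_force: [0.6, -0.1, -1.8]
finger_gap: 7.5
finger_force: 20.0
clock: 33.65
eef_pos: [384.2, -280.5, 120.7]
eef_rot: [3.142, -0.0, 2.856]
wrist_force: [1.0, -0.2, -2.0]
finger_gap: 7.2
finger_force: 20.0
clock: 33.95
eef_pos: [384.1, -280.4, 120.7]
eef_rot: [3.142, -0.0, 3.039]
wrist_force: [-0.6, -0.1, -1.4]
finger_gap: 7.4
finger_force: 20.0
[ 383.75592663 -280.04924273  120.81664701] 3.0375961149031805
[[54. 70. 69. 67. 75. 74. 79. 81. 81. 74. 71. 76.]
 [91. 80. 82. 78. 79. 84. 67. 70. 74. 84. 82. 71.]
 [87. 80. 81. 75. 82. 77. 56. 59. 56. 52. 52. 49.]]
ref
 [[61. 71. 78. 82. 82. 75. 73. 74. 78. 66. 70. 71.]
 [51. 72. 83. 87. 82. 75. 80. 81. 83. 76. 77. 76.]
 [52. 54. 60. 58. 55. 66. 97. 77. 83. 73. 80. 80.]]
```

```bash
cat > ncc.py <<'E'
from h import *
def crop(im,c,dz):
    u,v=proj("side",np.array(c)+[0,0,dz]);M=np.float32([[4,0,100-4*u],[0,4,60-4*v]]);return cv2.warpAffine(im.astype(np.float32),M,(200,120),flags=cv2.INTER_CUBIC)
def cmp(f,c,col=None):
    r=crop(np.load("l1a.npz")["s"].mean(2),(378.3,-279.9,122.2),-7);a=crop(np.load(f)["s"].mean(2),c,-7)
    o=[]
    for im in(r,cv2.rotate(r,cv2.ROTATE_180)):
        for sl in((slice(15,105),slice(22,75)),(slice(15,105),slice(125,178))):
            o.append(round(float(cv2.matchTemplate(a[max(0,sl[0].start-12):sl[0].stop+12,sl[1].start-15:sl[1].stop+15],im[sl],cv2.TM_CCOEFF_NORMED).max()),2))
    print(f,"same:",o[:2],"rot180:",o[2:])
E
python3 - <<'E'
from ncc import *
cmp("l2b.npz",(383.8,-280.2,120.8));cmp("l1b.npz",(378.5,-279.7,121.7))
E
```

```text
l2b.npz same: [0.98, 0.92] rot180: [0.42, 0.38]
l1b.npz same: [0.53, 0.29] rot180: [0.42, 0.08]
```

```bash
python3 plan.py 390,-80,120,3.108 390,-80,35,3.108
```

```text
at [ 383.8 -280.   120.8] yaw 3.038 t 34.1 gap 7.3 F [ 0.5 -0.3 -1.7]
390,-80,120,3.108 twist -0.022 (>=1 rows) shift [0.01, 4.003, 0.016]
390,-80,35,3.108 twist -0.000 (>=0 rows) shift [0.0, 0.0, 1.7]
```

```bash
python3 -m jog '[[0,[0,0,0],-0.022],[0,[0,0.5,0],0],[0,[0,0.5,0],0],[0,[0,0.5,0],0],[0,[0,0.5,0],0],[0,[0,0.5,0],0],[0,[0,0.5,0],0],[0,[0,0.5,0],0],[0,[0,0.5,0],0],[0,[0,0,0.4],0],[0,[0,0,0.4],0],[0,[0,0,0.4],0],[0,[0,0,0.3],0],[0,[0,0,0.16],0],[0,[0,0,0],0],[0,[0,0,0.04],0],[0,[0,0,0],0],[0,[0,0,0],0]]'
python3 -m jog '[[12,[0,0,0],0],[12,[0,0,0],0],[12,[0,0,0],0],[80,[0,0,0],0],[80,[0,0,0],0],[80,[0,0,0],0],[80,[0,0,0],0],[80,[0,0,-0.12],0],[80,[0,-0.2,0],0],[80,[0,-0.2,0],0],[80,[0,-0.2,0],0],[80,[0,-0.1,0],0],[80,[0,-0.1,0],0],[80,[0,-0.1,0],0],[80,[0,-0.1,0],0],[80,[0,-0.1,0],0],[80,[0,-0.1,0],0],[80,[0,0,-0.2],0],[80,[0,0,-0.4],0],[80,[0,0,-0.4],0]]'
cat > loc.py <<'E'
from h import *
s=read_state();c=s["eef_pos"];print(c.round(1));camera("side")
for n in("side",):
    for d in regions_of(n,"plate0")[:8]:
        v,u=np.nonzero(d["pixels"]);P=np.array([onz(n,a,b,7.5)[:2] for a,b in zip(u,v)])
        r=cv2.minAreaRect(P.astype(np.float32));print(n,round(d["conf"],2),np.round(d["rect"]),np.round(r[0],1),np.round(r[1]),round(r[2],1))
E
python3 loc.py
```

```text
clock: 35.95
eef_pos: [390.6, -80.1, 36.4]
eef_rot: [-3.141, 0.001, 3.108]
wrist_force: [0.1, 0.9, -0.9]
finger_gap: 7.3
finger_force: 20.0
clock: 37.95
eef_pos: [388.1, -139.9, 93.1]
eef_rot: [3.141, -0.0, 3.108]
wrist_force: [0.2, 0.6, 0.4]
finger_gap: 79.7
finger_force: 0.0
[ 388.1 -139.9   93.1]
side 0.85 [364. 322.  37.  17.] [ 387.4 -104. ] [69. 81.] 86.4
side 0.59 [288. 303.  33.  16.] [ 544.5 -191.5] [74. 65.] 1.2
side 0.45 [345. 234.  11.  14.] [ 408.1 -587.7] [108.  22.] 87.6
```

```bash
python3 plan.py 389,-110,60,3.108 389,-110,2,3.108 389,-110,70,3.108 526.5,-106.2,70,3.108 526.5,-106.2,20,3.108 526.5,-106.2,9,3.108
```

```text
at [ 389.5 -140.4   94.5] yaw 3.108 t 38.0 gap 79.8 F [ 0.3 -0.5 -0.1]
389,-110,60,3.108 twist 0.000 (>=1 rows) shift [0.03, 0.607, 0.69]
389,-110,2,3.108 twist -0.000 (>=0 rows) shift [0.0, 0.0, 1.16]
389,-110,70,3.108 twist -0.000 (>=0 rows) shift [0.0, 0.0, -1.36]
526.5,-106.2,70,3.108 twist -0.000 (>=0 rows) shift [-2.746, 0.168, -0.0]
526.5,-106.2,20,3.108 twist -0.000 (>=0 rows) shift [0.0, 0.0, 1.0]
526.5,-106.2,9,3.108 twist -0.000 (>=0 rows) shift [0.0, 0.0, 0.22]
```

```bash
python3 -m jog '[[80,[0.03,0.3,0.3],0],[80,[0,0.3,0.4],0],[80,[0,0,0.4],0],[80,[0,0,0.4],0],[80,[0,0,0.2],0],[80,[0,0,0.13],0],[80,[0,0,0],0],[0,[0,0,0],0],[0,[0,0,0],0],[0,[0,0,0],0],[0,[0,0,0],0],[0,[0,0,0],0]]' 20
python3 -m jog '[[0,[0,0,-0.1],0],[0,[0,0,-0.3],0],[0,[0,0,-0.4],0],[0,[0,0,-0.4],0],[0,[0,0,-0.16],0],[0,[-0.45,0.03,0],0],[0,[-0.45,0.03,0],0],[0,[-0.45,0.03,0],0],[0,[-0.45,0.03,0],0],[0,[-0.45,0.03,0],0],[0,[-0.45,0.02,0],0],[0,[-0.05,0,0],0],[0,[0,0,0.4],0],[0,[0,0,0.4],0],[0,[0,0,0.25],0],[0,[0,0,0],0],[0,[0,0,0],0]]'
python3 plan.py 526.5,-106.2,9,3.108
```

```text
clock: 39.25
eef_pos: [388.0, -110.1, 0.6]
eef_rot: [-3.141, 0.0, 3.108]
wrist_force: [-0.4, 0.0, 3.0]
finger_gap: 54.8
finger_force: 20.0
clock: 40.95
eef_pos: [525.4, -106.2, 16.3]
eef_rot: [3.142, -0.0, 3.108]
wrist_force: [0.1, 0.6, -1.2]
finger_gap: 54.4
finger_force: 20.0
at [ 525.4 -106.2   16.3] yaw 3.108 t 41.0 gap 54.4 F [ 0.1  0.6 -1.2]
526.5,-106.2,9,3.108 twist -0.000 (>=1 rows) shift [-0.021, -0.0, 0.147]
```

```bash
python3 -m jog '[[0,[0,0,0.08],0],[0,[0,0,0.06],0],[0,[0,0,0],0]]'; python3 -m jog '[[0,[0,0,0.04],0],[0,[0,0,0.03],0],[0,[0,0,0],0],[0,[0,0,0],0]]'
```

```text
clock: 41.25
eef_pos: [525.5, -106.1, 8.9]
eef_rot: [3.142, -0.0, 3.108]
wrist_force: [-0.4, 0.3, -1.1]
finger_gap: 54.8
finger_force: 20.0
clock: 41.65
eef_pos: [525.5, -106.1, 5.4]
eef_rot: [3.142, -0.0, 3.108]
wrist_force: [-0.3, -0.2, -0.8]
finger_gap: 54.4
finger_force: 20.0
```

Clear between the ribs. Slide home.

```bash
python3 -m jog '[[0,[-0.1,0,0.015],0],[0,[-0.1,0,0],0],[0,[-0.1,0,0],0],[0,[-0.1,0,0],0],[0,[-0.04,0,0],0],[0,[0,0,0],0]]'; python3 -m jog '[[0,[-0.05,0,0],0],[0,[-0.05,0,0],0],[0,[0,0,0],0]]';python3 -m jog '[[0,[-0.05,0,0],0],[0,[0,0,0],0]]'
```

```text
clock: 42.25
eef_pos: [547.8, -106.8, 4.7]
eef_rot: [-3.142, 0.0, 3.108]
wrist_force: [0.2, -0.1, -1.0]
finger_gap: 54.7
finger_force: 20.0
clock: 42.55
eef_pos: [552.4, -107.0, 4.7]
eef_rot: [3.141, -0.001, 3.108]
wrist_force: [-3.0, 0.9, 1.2]
finger_gap: 54.7
finger_force: 20.0
clock: 42.75
eef_pos: [553.0, -107.0, 4.5]
eef_rot: [3.141, -0.005, 3.108]
wrist_force: [-16.4, 0.1, 12.8]
finger_gap: 54.8
finger_force: 20.0
```

```bash
python3 -m jog '[[66,[0,0,0],0],[66,[0,0,0],0],[66,[0,0,0],0],[66,[0,0,-0.2],0],[66,[0,0,-0.4],0],[66,[0,0,-0.5],0],[66,[0,0,-0.5],0],[40,[0,0,-0.5],0.021],[40,[0,0,0],0],[30,[0,0,0],0]]'; python3 plan.py 407,-391.7,110,3.038 407,-391.7,42,3.038
```

```text
clock: 43.75
eef_pos: [555.1, -107.1, 110.1]
eef_rot: [-3.141, 0.001, 3.043]
wrist_force: [-0.3, -0.9, 0.1]
finger_gap: 45.7
finger_force: 0.0
at [ 555.1 -107.1  110.1] yaw 3.043 t 43.8 gap 45.7 F [-0.3 -0.9  0.1]
407,-391.7,110,3.038 twist 0.002 (>=1 rows) shift [2.358, -5.968, 0.003]
407,-391.7,42,3.038 twist -0.000 (>=0 rows) shift [0.0, 0.0, 1.36]
```

```bash
python3 -m jog '[[30,[0.4,-0.3,0],0],[30,[0.4,-0.5,0],0],[30,[0.4,-0.5,0],0],[30,[0.3,-0.5,0],0],[30,[0.2,-0.5,0],0],[30,[0.2,-0.5,0],0],[30,[0.2,-0.5,0],0],[30,[0.1,-0.5,0],0],[30,[0.1,-0.5,0],0],[30,[0.06,-0.6,0],0],[30,[0,-0.57,0],0],[30,[0,-0.5,0],0],[30,[0,0,0.3],0],[30,[0,0,0.4],0],[30,[0,0,0.4],0],[30,[0,0,0.26],0],[30,[0,0,0],0]]'
python3 -m jog '[[0,[0,0,0],0],[0,[0,0,0],0],[0,[0,0,0],0],[0,[0,0,0],0],[0,[0,0,0],0],[0,[0,0,-0.1],0],[0,[0,0,-0.4],0],[0,[0,0,-0.4],0],[0,[0,0,-0.4],0],[0,[0,0,-0.3],0],[0,[0.1,0.4,0],0],[0,[0.2,0.4,0],0],[0,[0.2,0.5,0],0],[0,[0.19,0.5,0],0],[0,[0,0.38,0],0],[0,[0,0,0],0],[0,[0,0,0],0]]' 20
python3 - <<'E'
from ncc import *
s=np.mean([camera("side").astype(float) for _ in range(4)],0);np.savez("l3.npz",s=s)
c=read_state()["eef_pos"];print(c)
cmp("l3.npz",c)
E
```

```text
clock: 45.45
eef_pos: [407.0, -391.4, 39.4]
eef_rot: [3.139, -0.003, 3.043]
wrist_force: [0.6, 0.3, 0.4]
finger_gap: 30.2
finger_force: 0.0
clock: 47.15
eef_pos: [384.6, -280.9, 122.1]
eef_rot: [-3.141, 0.001, 3.043]
wrist_force: [0.1, -0.2, -1.5]
finger_gap: 7.3
finger_force: 20.0
[ 384.3185262  -281.13159867  121.61185436]
l3.npz same: [0.6, 0.58] rot180: [0.27, 0.36]
```

Run:
```python
from h import *
s=np.load("l3.npz")["s"]
a=s[215:285,320:410];b=s[280:385,220:340]
a=cv2.resize(a,(450,350),interpolation=cv2.INTER_CUBIC);a2=np.clip((a-60)*2,0,255);b=cv2.resize(b,(400,350),interpolation=cv2.INTER_CUBIC)
o=np.zeros((600,800,3));o[:350,:450]=a;o[250+0:600,400:800]=b;o[350:600,:400]=a2[20:270,:400]
cv2.imwrite("pics/l3.png",np.clip(o[:,:,::-1],0,255).astype(np.uint8))
```

```text
(no output)
```

View pics/l3.png

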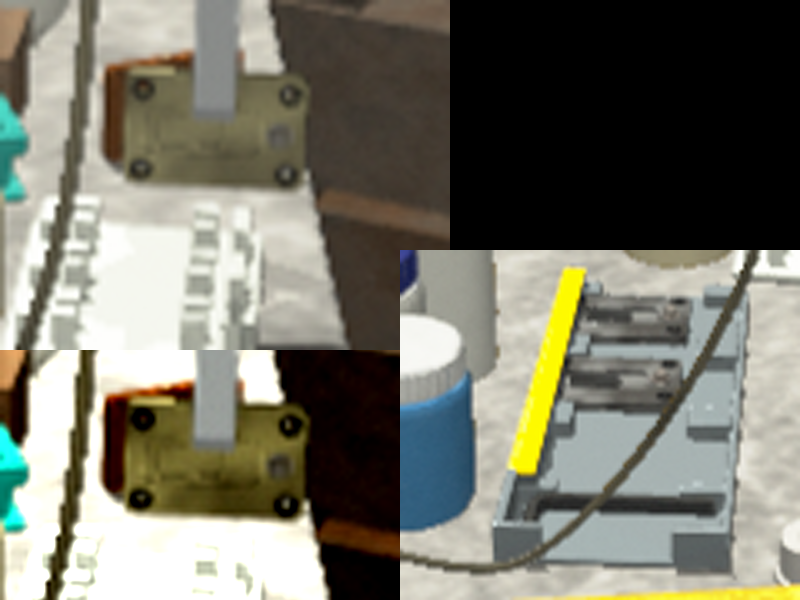

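```bash
python3 -m jog '[[0,[0,0,0],-0.021],[0,[0,0.5,0],0],[0,[0,0.5,0],0],[0,[0,0.5,0],0],[0,[0,0.5,0],0],[0,[0,0.5,0],0],[0,[0,0.5,0],0],[0,[0,0.5,0],0],[0,[0,0.5,0],0],[0,[0,0,0.4],0],[0,[0,0,0.4],0],[0,[0,0,0.4],0],[0,[0,0,0.3],0],[0,[0,0,0.16],0],[0,[0,0,0],0],[0,[0,0,0.06],0],[0,[0,0,0.03],0],[0,[0,0,0],0]]'
python3 plan.py 390,-80,33,3.108
```

```text
clock: 49.15
eef_pos: [391.3, -80.7, 34.5]
eef_rot: [-3.141, 0.001, 3.108]
wrist_force: [0.3, -0.3, -1.6]
finger_gap: 7.3
finger_force: 20.0
at [391.3 -80.7  34.5] yaw 3.108 t 49.1 gap 7.3 F [ 0.3 -0.3 -1.6]
390,-80,33,3.108 twist -0.000 (>=1 rows) shift [0.027, 0.012, 0.03]
```

```bash
python3 -m jog '[[0,[0,0,0.02],0],[12,[0,0,0],0],[12,[0,0,0],0],[80,[0,0,0],0],[80,[0,0,0],0],[80,[0,0,0],0],[80,[0,0,0],0],[80,[0,0,-0.15],0],[80,[0,-0.2,0],0],[80,[0,-0.2,0],0],[80,[0,-0.2,0],0],[80,[0,-0.1,0],0],[80,[0,-0.1,0],0],[80,[0,-0.1,0],0],[80,[0,-0.1,0],0],[80,[0,-0.1,0],0],[80,[0,-0.1,0],0],[80,[0,0,-0.2],0],[80,[0,0,-0.4],0],[80,[0,0,-0.4],0]]'
python3 loc.py; python3 plan.py 389,-110,60,3.108 389,-110,2,3.108 389,-110,70,3.108 528.7,-22.2,70,3.108
```

```text
clock: 51.15
eef_pos: [389.0, -140.4, 91.9]
eef_rot: [3.141, -0.0, 3.108]
wrist_force: [-0.9, -0.4, 0.0]
finger_gap: 80.1
finger_force: 0.0
[ 389.  -140.4   91.9]
side 0.98 [288. 302.  34.  16.] [ 544.6 -194. ] [74. 70.] 1.1
side 0.7 [286. 321.  32.  15.] [ 547.  -107.9] [66. 74.] 87.8
side 0.6 [364. 320.  42.  17.] [ 388.9 -105.7] [86. 69.] 1.1
side 0.53 [344. 236.   9.  18.] [ 409.  -574.2] [151.  23.] 87.6
side 0.17 [283. 359.  63.  12.] [539.3  24.7] [105.  26.] 4.7
at [ 390.3 -141.    93.3] yaw 3.108 t 51.2 gap 80.1 F [-0.4  0.4 -1. ]
389,-110,60,3.108 twist 0.000 (>=1 rows) shift [0.047, 0.618, 0.665]
389,-110,2,3.108 twist -0.000 (>=0 rows) shift [0.0, 0.0, 1.16]
389,-110,70,3.108 twist -0.000 (>=0 rows) shift [0.0, 0.0, -1.36]
528.7,-22.2,70,3.108 twist -0.000 (>=0 rows) shift [-2.733, 1.849, -0.0]
```

```bash
python3 -m jog '[[80,[0.03,0.3,0.3],0],[80,[0,0.31,0.4],0],[80,[0,0,0.4],0],[80,[0,0,0.4],0],[80,[0,0,0.2],0],[80,[0,0,0.13],0],[80,[0,0,0],0],[0,[0,0,0],0],[0,[0,0,0],0],[0,[0,0,0],0],[0,[0,0,0],0],[0,[0,0,0],0]]' 20
python3 -m jog '[[0,[0,0,-0.1],0],[0,[0,0,-0.3],0],[0,[0,0,-0.4],0],[0,[0,0,-0.4],0],[0,[0,0,-0.16],0],[0,[-0.45,0.3,0],0],[0,[-0.45,0.3,0],0],[0,[-0.45,0.3,0],0],[0,[-0.45,0.3,0],0],[0,[-0.45,0.3,0],0],[0,[-0.45,0.3,0],0],[0,[-0.05,0.05,0],0],[0,[0,0,0.4],0],[0,[0,0,0.4],0],[0,[0,0,0.25],0],[0,[0,0,0],0],[0,[0,0,0],0]]'
python3 plan.py 528.7,-22.2,5,3.108
```

```text
clock: 52.45
eef_pos: [389.6, -110.3, 0.2]
eef_rot: [-3.141, 0.002, 3.108]
wrist_force: [0.2, 1.1, 9.0]
finger_gap: 55.1
finger_force: 22.6
clock: 54.15
eef_pos: [529.2, -22.4, 15.1]
eef_rot: [3.142, -0.0, 3.108]
wrist_force: [-0.1, 0.4, -0.9]
finger_gap: 54.9
finger_force: 20.0
at [529.2 -22.4  15.1] yaw 3.108 t 54.1 gap 54.9 F [-0.1  0.4 -0.9]
528.7,-22.2,5,3.108 twist -0.000 (>=1 rows) shift [0.01, 0.003, 0.201]
```

```bash
python3 -m jog '[[0,[0,0,0.08],0],[0,[0,0,0.06],0],[0,[0,0,0],0]]'; python3 -m jog '[[0,[0,0,0.03],0],[0,[0,0,0.02],0],[0,[0,0,0],0],[0,[0,0,0],0]]'
```

```text
clock: 54.45
eef_pos: [529.1, -22.2, 7.6]
eef_rot: [3.142, -0.0, 3.108]
wrist_force: [-0.2, -0.5, -1.6]
finger_gap: 54.5
finger_force: 20.0
clock: 54.85
eef_pos: [529.2, -22.2, 5.2]
eef_rot: [-3.142, -0.0, 3.108]
wrist_force: [0.4, 0.1, -1.4]
finger_gap: 54.6
finger_force: 20.0
```

```bash
python3 -m jog '[[0,[-0.1,0,0.01],0],[0,[-0.1,0,0],0],[0,[-0.1,0,0],0],[0,[-0.1,0,0],0],[0,[-0.04,0,0],0],[0,[0,0,0],0]]'; python3 -m jog '[[0,[-0.05,0,0],0],[0,[0,0,0],0],[0,[0,0,0],0]]';python3 -m jog '[[0,[-0.04,0,0],0],[0,[0,0,0],0]]'
```

```text
clock: 55.45
eef_pos: [551.4, -22.9, 4.6]
eef_rot: [3.142, -0.0, 3.108]
wrist_force: [-0.1, -0.5, -0.2]
finger_gap: 54.4
finger_force: 20.0
clock: 55.75
eef_pos: [553.6, -23.0, 4.7]
eef_rot: [-3.142, -0.0, 3.108]
wrist_force: [-0.7, 0.2, -0.7]
finger_gap: 54.6
finger_force: 20.0
clock: 55.95
eef_pos: [555.6, -23.1, 4.7]
eef_rot: [3.142, -0.0, 3.108]
wrist_force: [-0.7, 0.3, -0.3]
finger_gap: 54.8
finger_force: 20.0
```

```bash
python3 -m jog '[[0,[-0.04,0,0],0],[0,[0,0,0],0]]';python3 -m jog '[[0,[-0.04,0,0],0],[0,[0,0,0],0]]'
```

```text
clock: 56.15
eef_pos: [555.9, -23.0, 4.3]
eef_rot: [3.141, -0.005, 3.108]
wrist_force: [-13.3, 0.8, 7.3]
finger_gap: 54.6
finger_force: 20.4
clock: 56.35
eef_pos: [556.5, -23.0, 4.3]
eef_rot: [3.141, -0.009, 3.108]
wrist_force: [-23.9, 0.6, 15.6]
finger_gap: 54.4
finger_force: 24.8
```

```bash
python3 -m jog '[[0,[0.04,0,0],0],[66,[0,0,0],0],[66,[0,0,0],0],[66,[0,0,0],0],[66,[0,0,0],0],[66,[0,0,-0.2],0],[66,[0,0,-0.4],0],[66,[0,0,-0.5],0],[66,[0,0,-0.4],0],[0,[0.3,-0.3,0],0],[0,[0.4,-0.4,0],0],[0,[0.4,-0.4,0],0],[0,[0.4,-0.4,0],0],[0,[0.4,-0.4,0],0],[0,[0.4,-0.4,0],0],[0,[0.4,-0.4,0],0],[0,[0.3,-0.3,0],0],[0,[0,0,0],0]]'
python3 - <<'E'
from h import *
w=lambda p,m:[p[0]+np.cos(p[2])*m[0]-np.sin(p[2])*m[1],p[1]+np.sin(p[2])*m[0]+np.cos(p[2])*m[1],m[2]]
p=np.load("tray.npy")
s=camera("side");t=camera("top");cv2.imwrite("pics/f.png",s[:,:,::-1])
for q,z in(("plate0",11.5),("hex_key",10)):
  for d in regions_of("side",q)[:5]:
    v,u=np.nonzero(d["pixels"]);P=np.array([onz("side",a,b,z)[:2] for a,b in zip(u,v)])
    r=cv2.minAreaRect(P.astype(np.float32));print(q,round(d["conf"],2),np.round(r[0],1),np.round(r[1]),round(r[2],1),"x",P[:,0].min().round(),P[:,0].max().round())
# red button
for n,im in(("top",t),("side",s)):
    h=im.astype(int);m=(h[...,0]>150)&(h[...,1]<60)&(h[...,2]<60)
    _,l,st,ce=cv2.connectedComponentsWithStats(m.astype(np.uint8))
    for i in range(1,len(st)):
        P=onz(n,*ce[i],18)
        if st[i,4]>15 and abs(P[0]-361)<40 and abs(P[1]+197)<40: print("btn",n,ce[i],st[i],P)
print(read_state()["eef_pos"],read_state()["finger_gap"])
E
```

```text
clock: 58.15
eef_pos: [401.7, -169.2, 80.5]
eef_rot: [-3.141, 0.001, 3.106]
wrist_force: [-0.0, 0.5, 0.5]
finger_gap: 1.2
finger_force: 0.0
plate0 0.96 [ 546.3 -100.1] [67. 75.] 85.3 x 507.0 584.0
plate0 0.93 [550.1 -18. ] [76. 64.] 0.9 x 512.0 588.0
plate0 0.76 [ 544.1 -184. ] [74. 64.] 1.2 x 507.0 581.0
hex_key 0.79 [537.3  28.3] [104.  23.] 2.8 x 485.0 589.0
hex_key 0.33 [ 359.2 -211.2] [44. 27.] 86.0 x 346.0 373.0
btn top [330.08333333 293.5       ] [329 290   4   8  24] [ 362.15254499 -207.53937783   18.        ]
[ 403.34141076 -167.65187273   80.05097504] 0.35750338717856966
```

```bash
python3 plan.py 361,-198,80,3.108
```

```text
at [ 403.3 -167.7   80.1] yaw 3.108 t 58.4 gap 0.4 F [-1.2  0.2 -0.2]
361,-198,80,3.108 twist 0.000 (>=1 rows) shift [0.826, -0.635, 0.001]
```

```bash
python3 -m jog '[[0,[0.4,-0.3,0],0],[0,[0.43,-0.33,0],0],[0,[0,0,0.4],0],[0,[0,0,0.4],0],[0,[0,0,0.2],0],[0,[0,0,0],0],[0,[0,0,0],0]]';python3 -m jog '[[0,[0,0,0.06],0],[0,[0,0,0.06],0],[0,[0,0,0.06],0],[0,[0,0,0],0]]';python3 -m jog '[[0,[0,0,0.06],0],[0,[0,0,0.06],0],[0,[0,0,0],0]]'
```

```text
clock: 59.05
eef_pos: [360.7, -198.0, 30.1]
eef_rot: [-3.142, 0.0, 3.109]
wrist_force: [0.1, 0.8, -0.1]
finger_gap: 0.7
finger_force: 0.0
clock: 59.45
eef_pos: [360.4, -198.2, 20.6]
eef_rot: [-3.141, 0.0, 3.108]
wrist_force: [1.4, 0.6, 1.5]
finger_gap: 0.5
finger_force: 1.1
clock: 59.75
eef_pos: [360.5, -198.3, 15.7]
eef_rot: [-3.141, 0.001, 3.108]
wrist_force: [-6.5, 5.0, 28.7]
finger_gap: 0.1
finger_force: 14.1
```

```bash
python3 -m jog '[[0,[0,0,0],0],[0,[0,0,-0.2],0],[0,[0.0,0.06,-0.02],0],[0,[0,0,0],0],[0,[0,0,0.06],0],[0,[0,0,0.04],0],[0,[0,0,0],0]]';python3 -m jog '[[0,[0,0,0.04],0],[0,[0,0,0],0]]';python3 -m jog '[[0,[0,0,0.04],0],[0,[0,0,0],0]]';python3 -m jog '[[0,[0,0,0.03],0],[0,[0,0,0],0]]'
python3 -m jog '[[0,[0,0,-0.3],0],[0,[0,0,-0.4],0],[0,[0,0,-0.5],0],[0,[0,0,-0.4],0],[0,[0,0,0],0],[0,[0,0,0],0],[0,[0,0,0],0]]'
python3 - <<'E'
from h import *
camera("side")
for q,z in(("plate0",11.5),("hex_key",10)):
  for d in regions_of("side",q)[:3]:
    v,u=np.nonzero(d["pixels"]);P=np.array([onz("side",a,b,z)[:2] for a,b in zip(u,v)])
    r=cv2.minAreaRect(P.astype(np.float32));print(q,round(d["conf"],2),np.round(r[0],1),np.round(r[1]),round(r[2],1),"x",P[:,0].min().round(),P[:,0].max().round())
E
```

```text
clock: 60.45
eef_pos: [360.2, -195.0, 20.2]
eef_rot: [3.141, -0.0, 3.108]
wrist_force: [0.7, 0.4, 2.7]
finger_gap: 0.3
finger_force: 1.2
clock: 60.65
eef_pos: [360.2, -195.0, 18.5]
eef_rot: [3.141, -0.0, 3.108]
wrist_force: [-0.5, 1.0, 3.9]
finger_gap: 0.1
finger_force: 1.7
clock: 60.85
eef_pos: [360.2, -195.0, 16.6]
eef_rot: [3.141, -0.0, 3.108]
wrist_force: [-0.7, 2.2, 4.0]
finger_gap: 0.3
finger_force: 2.3
clock: 61.05
eef_pos: [360.3, -195.1, 15.9]
eef_rot: [3.141, -0.0, 3.108]
wrist_force: [-5.4, 6.2, 21.3]
finger_gap: 0.5
finger_force: 10.6
clock: 61.75
eef_pos: [359.8, -194.8, 94.1]
eef_rot: [3.141, -0.001, 3.108]
wrist_force: [0.0, 0.2, -0.7]
finger_gap: 0.3
finger_force: 0.0
plate0 0.95 [ 546.8 -102.1] [79. 73.] 1.0 x 507.0 586.0
plate0 0.95 [ 381.4 -576.2] [162.  71.] 88.3 x 347.0 419.0
plate0 0.67 [ 544.1 -184. ] [74. 64.] 1.2 x 507.0 581.0
hex_key 0.63 [540.1  31.4] [103.  26.] 0.9 x 489.0 591.0
```

```bash
python3 -c "
from cell import *
print(sign_off())"
```

```text
the job is handed in; nothing more can be done
None
```

I handed the job in at about 62 s, but the hand-in returned no verdict. By camera and force readings, all three plates are stud up and slid home under the lip, the hex key is flat in its bay, the red button was pressed to its stop, and nothing went near the bush.

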